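# Put the cookie stamps back in their sloping rack

### The job

Put the three cookie stamps from the dark wooden board back into the pull-out sloping rack, each head seated fully down in the pocket of its own shape. Then, with all three in, push the rack fully home into its dock. Leave the jar, ramekin, spoon, mug and white bowl where they are.

Things in the scene. Friction and masses are not known exactly. Their poses are not given: they have to be found in the camera images.
- stamp_round: cookie stamp, a round head, 56 mm across, 18 mm thick, bare aluminium; above it a thin neck, then a square pale-wood handle, 22 x 22 mm, faces parallel to its x and y, from 26 to 78 mm above the underside. About 160 g. Origin: centre of the head's underside; z: up along the handle. Starts upright, head down, on the 12 mm thick dark wooden board
- stamp_square: cookie stamp, a square head, 48 x 48 mm, sides parallel to its x and y, 18 mm thick, bare aluminium; above it a thin neck, then a square pale-wood handle, 22 x 22 mm, faces parallel to its x and y, from 26 to 78 mm above the underside. About 160 g. Origin: centre of the head's underside; z: up along the handle. Starts upright, head down, on the 12 mm thick dark wooden board
- stamp_oblong: cookie stamp, an oblong head, 34 mm along its x by 66 mm along its y, 18 mm thick, bare aluminium; above it a thin neck, then a square pale-wood handle, 22 x 22 mm, faces parallel to its x and y, from 26 to 78 mm above the underside. About 160 g. Origin: centre of the head's underside; z: up along the handle. Starts upright, head down, on the 12 mm thick dark wooden board
- nest_round: round, 63 mm pocket in the rack's sloping top, 12 mm deep, blue floor, chamfered rim, 7 mm wider than its stamp. End pocket on the +y side. Origin: centre of its floor; z: square out of the slope, leaning 28 degrees from vertical towards the pull tab; x: up the slope; y: along the rack. A stamp fully home has its underside on this floor, its z along this z
- nest_square: square, 55 x 55 mm, pocket in the rack's sloping top, 12 mm deep, blue floor, chamfered rim, 7 mm wider than its stamp. Middle pocket, 88 mm from the other two centres. Origin: centre of its floor; z: square out of the slope, leaning 28 degrees from vertical towards the pull tab; x: up the slope; y: along the rack. A stamp fully home has its underside on this floor, its z along this z
- nest_oblong: oblong, 41 mm along x by 73 mm along y, pocket in the rack's sloping top, 12 mm deep, blue floor, chamfered rim, 7 mm wider than its stamp. End pocket on the -y side. Origin: centre of its floor; z: square out of the slope, leaning 28 degrees from vertical towards the pull tab; x: up the slope; y: along the rack. A stamp fully home has its underside on this floor, its z along this z
- rack (a joint): how far the wooden rack is pulled out of its low dock, m: 0 fully home against a stop, 0.09 fully out; starts partly out. It slides level, towards the robot's side as it grows, with about 6 N of friction, and stays where left. The nests and the tab ride on it. The dock has 30 mm high sides and a 50 mm high back
- pull (a point): middle of the top edge of the near (robot's side) face of the blue pull tab on the rack, 52 mm above the counter. The tab is an upright plate 70 mm wide (along y), 12 mm thick, 40 mm tall, standing 110 mm in front of the square nest. x: the level direction that pushes the rack home; z: up. The space in front of it is clear (dock floor 10 mm high)
- jar: spice jar with steel cap, 42 mm across, 75 mm tall, on the dark wooden board; leave alone
- ramekin: small white ramekin, 64 mm across, 40 mm tall, on the dark wooden board; leave alone
- spoon: wooden spoon about 250 mm long, lying on the counter beyond the board; leave alone
- mug: white mug, 80 mm across, 90 mm tall, on the counter left of the rack; leave alone
- flour_bowl: large white bowl, 260 mm across, 70 mm tall, far left of the rack; leave alone
Things that resemble listed ones, but are neither listed nor needed, are in the scene too. What is shaped like the stamp_oblong but pink or yellow is not meant.

How it is judged (in metres and radians):
On the way, in this order (a step that is already met when the one before it is completed fails the run):
1. all three stamps are seated in the pockets of their shapes and let go, the rack still at least 12 mm out (distance between stamp_round and nest_round below 0.007 m and z of stamp_round in the frame of nest_round below 0.004 m and angle between the z axis of stamp_round and the z axis of nest_round, either way round below 0.12 rad and distance between stamp_square and nest_square below 0.007 m and z of stamp_square in the frame of nest_square below 0.004 m and angle between the z axis of stamp_square and the z axis of nest_square, either way round below 0.12 rad and distance between stamp_oblong and nest_oblong below 0.007 m and z of stamp_oblong in the frame of nest_oblong below 0.004 m and angle between the z axis of stamp_oblong and the z axis of nest_oblong, either way round below 0.12 rad and contact force between the fingers and stamp_round below 0.2 N and contact force between the fingers and stamp_square below 0.2 N and contact force between the fingers and stamp_oblong below 0.2 N and value of joint rack above 0.012 m), for 0.2 s.
2. the rack is pushed home, to within 6 mm (value of joint rack below 0.006 m), for 0.2 s.
At the end, for the whole second after the job is handed in: Each stamp's underside centre is within 7 mm of the centre of its own pocket's floor and no more than 4 mm above that floor, its axis within 0.12 rad of the pocket's, at rest and let go; the rack is within 6 mm of fully home (distance between stamp_round and nest_round below 0.007 m and z of stamp_round in the frame of nest_round below 0.004 m and angle between the z axis of stamp_round and the z axis of nest_round, either way round below 0.12 rad and distance between stamp_square and nest_square below 0.007 m and z of stamp_square in the frame of nest_square below 0.004 m and angle between the z axis of stamp_square and the z axis of nest_square, either way round below 0.12 rad and distance between stamp_oblong and nest_oblong below 0.007 m and z of stamp_oblong in the frame of nest_oblong below 0.004 m and angle between the z axis of stamp_oblong and the z axis of nest_oblong, either way round below 0.12 rad and contact force between the fingers and stamp_round below 0.2 N and contact force between the fingers and stamp_square below 0.2 N and contact force between the fingers and stamp_oblong below 0.2 N and linear speed of each of stamp_round, stamp_square, stamp_oblong below 0.02 m/s and value of joint rack below 0.006 m); the robot touches nothing.
It fails at once if the jar is shifted by more than 30 mm (distance of jar from where it was at the start of the episode above 0.03 m).
It fails at once if the ramekin is shifted by more than 30 mm (distance of ramekin from where it was at the start of the episode above 0.03 m).
It fails at once if the spoon is shifted by more than 30 mm (distance of spoon from where it was at the start of the episode above 0.03 m).
It fails at once if the mug is shifted by more than 30 mm (distance of mug from where it was at the start of the episode above 0.03 m).
It fails at once if the flour bowl is shifted by more than 30 mm (distance of flour_bowl from where it was at the start of the episode above 0.03 m).
It also fails if it takes over 72 s, if anything falls off the work surface, if the arm or the gripper's body presses on something with over 40 N, if the wrist force passes 120 N, or if a joint passes its speed limit or range.

### The arm

A 6-joint arm with a two-finger parallel gripper is mounted at the origin on the work surface. World frame = base frame: x ahead of the robot, y to its left, z up, the work surface at z = 0. Lengths are in m, angles in degrees, forces in N, time in s.
With the tool pointing down it reaches from about 0.325 to 0.9 m from the base axis. Payload 6.1 kg.
Tool frame: the origin (TCP) lies midway between the tips of the shut fingers; the grasp point (between the pads) lies 19 mm behind it; z points along the fingers, y is the line along which they close (so a half turn about z gives the same grasp; the last joint's range is limited). The gripper opens to 87 mm and grips with 3 to 60 N. Pads are 19 mm wide; open, the fingers measure 117 mm over their backs; the gripper's body (75 mm by 190 mm) begins 51 mm behind the grasp point.
Start: joints at [56.488, 12.628, 87.462, -0, 79.91, -7.225], TCP at [0.277, 0.56, 0.223] pointing down, gripper open.
Joint ranges: [-170.65, 170.65], [-52.31, 119.04], [5.05, 147.46], [-71.25, 251.25], [11.57, 151.72], [-153.62, 153.62]. Speed limits (degrees/s): [147.25, 147.25, 172.46, 180, 180, 180].

### API

Orientations are given as a 3x3 rotation matrix whose columns are the frame's x, y, z axes.
In Python, from bench import * gives the robot as it stands.
- The arm moves only by the tool jog_arm, never from a script. Its argument "plan" is a list of rows, each a list of 2 entries, a list of its own where there are three numbers: the shift along the tool's x, y, z in units of 0.1 m (1.0 is 0.1 m), then the turn about the tool's z in units of pi/2 rad (1.0 is pi/2 rad). In form: [[[x, y, z], spin], ...]. A call has 1 to 5 rows; each row shifts and turns the commanded pose from where the row before left it, along the tool's axes as they then stand; what a row does not reach is not made up. A row lasts 1/8 s, in which the tool goes at most 62.5 mm and 10.7 degrees, less where a joint would pass 70% of its speed; a pose out of reach is approached as far as the arm can. A call with a number of a shift or a turn outside -1 to 1 is refused whole. A call with a gripper value outside its range is refused whole. "gripper" is the opening, from 0 (shut) to 1 (fully open), set as the call begins (left out, the last holds). The fingers move at their own pace and stop on an object; "force" is the grip in N (left out, the last holds). Time passes only in rows, so rows that do not move let the fingers close. It gives the time, the measured TCP pose, the force, the opening and the grip force at its end, in the units of the state.
- sense(): the state, without advancing time (a new reading comes with each control period).
- camera(name): name is "side" or "top" or "wrist"; returns a dict with "image" (480x640x3 uint8, red, green, blue), "fov_y" (degrees; the focal length in pixels is half the picture's height over the tangent of half this angle, whatever the lens; pixels are square), "cx", "cy" (the principal point, pixels), "rvec" (rotation vector, rad) and "tvec" (3), from world to camera coordinates, as OpenCV has them; the wrist camera has in their place "mount" (4x4, takes a point from camera to tool coordinates, whose origin is the TCP and whose axes are the flange's). Camera axes: x right, y down, z forward; pixel columns grow to the right and rows downward; lengths in m; the calibration is good to about 2 mm. A picture is of the moment at which its call begins: read the wrist's pose just before it. There is no depth.
- close_job(): hands the job in; it is judged then, once.
The state is a dict: "time": time; "qpos": joint angles; "joint_velocities": joint speeds; "effort": joint torques, N m; "tcp_pos": TCP position; "tcp_rot": TCP orientation; "contact_force": force on the tool from outside, world axes, zero at the start; "wrist_torque": the same for the moment, N m; "gripper_width": finger opening in m; "gripper_force": force on a finger pad.
Only numpy, scipy, OpenCV 4.12 (cv2) and the standard library are available. Lean on these libraries where they do the work, as an engineer would, in place of code of your own. Each camera call takes 0.05 s, during which the arm holds its last target. There are 200 camera calls.

## Working session

There is one attempt and no reset: what is moved stays moved. The work goes in short steps, Python scripts to look and compute and a tool call to move; the robot and the scene stay as the last step left them, time stands still between calls to the robot, and variables do not carry over. Pictures are saved under pics/ and viewed, at most 10 in all, crops included, and the job is handed in when it is done.

Besides the shell and the picture viewer there is one more tool, called after "Emit:" as name(argument=value, ...), one argument or row to a line, values as JSON. jog_arm: Moves the arm, as the interface text tells. Its arguments: {"type":"object","properties":{"plan":{"type":"array","items":{"type":"array"}},"gripper":{"type":"number"},"force":{"type":"number"}},"required":["plan"]}

```bash
ls; mkdir -p pics
cat > h.py <<'E'
from bench import *
import numpy as np, cv2
def ray(c,u,v):
    f=240/np.tan(np.radians(c["fov_y"])/2)
    R=cv2.Rodrigues(np.array(c["rvec"],float))[0]; t=np.array(c["tvec"],float)
    d=R.T@np.array([(u-c["cx"])/f,(v-c["cy"])/f,1]); o=-R.T@t
    return o,d
def atz(c,u,v,z):
    o,d=ray(c,u,v); return o+d*(z-o[2])/d[2]
def proj(c,p):
    f=240/np.tan(np.radians(c["fov_y"])/2)
    R=cv2.Rodrigues(np.array(c["rvec"],float))[0]
    q=R@np.array(p,float)+np.array(c["tvec"],float).ravel()
    return f*q[0]/q[2]+c["cx"],f*q[1]/q[2]+c["cy"]
def save(c,n,crop=None,s=1):
    im=c["image"][:,:,::-1]
    if crop: x0,y0,x1,y1=crop; im=im[y0:y1,x0:x1]
    cv2.imwrite("pics/"+n,cv2.resize(im,None,fx=s,fy=s,interpolation=cv2.INTER_CUBIC))
E
python3 - <<'E'
from h import *
import pickle
for n in("top","side"):
    c=camera(n); save(c,n+"0.png"); pickle.dump(c,open(n+"0.pkl","wb"))
    print(n,c.get("fov_y"),c["cx"],c["cy"],ray(c,320,240), {k:v for k,v in c.items() if k not in("image",)})
w=camera("wrist"); print(w["mount"],w["fov_y"])
print(sense())
E
```

```text
pics
top 55.236290176931135 324.0575031472421 236.26970091623772 (array([0.37923916, 0.03428791, 1.23464349]), array([ 0.11140379,  0.0382231 , -0.99311256])) {'fov_y': 55.236290176931135, 'cx': 324.0575031472421, 'cy': 236.26970091623772, 'rvec': array([ 2.11559232, -2.1748095 ,  0.09480409]), 'tvec': array([0.08402506, 0.52158116, 1.17908246])}
side 46.913277763911175 317.63689954541195 249.02598050503875 (array([ 0.39303734, -1.04623385,  1.11020393]), array([ 0.10461773,  0.73543474, -0.66968307])) {'fov_y': 46.913277763911175, 'cx': 317.63689954541195, 'cy': 249.02598050503875, 'rvec': array([ 2.31401226, -0.18424846,  0.05611297]), 'tvec': array([-0.5267643 ,  0.1545361 ,  1.47657521])}
[[ 1.07109329e-04 -9.56513809e-01 -2.91687028e-01  8.04632991e-02]
 [ 9.99999994e-01  9.25226221e-05  6.38018195e-05 -1.02388313e-03]
 [-3.40396727e-05 -2.91687033e-01  9.56513813e-01 -1.61290845e-01]
 [ 0.00000000e+00  0.00000000e+00  0.00000000e+00  1.00000000e+00]] 70.8336763788012
{'time': 0.15, 'qpos': array([ 5.64877540e+01,  1.26670451e+01,  8.75105835e+01, -5.20481672e-05,
        7.99100828e+01, -7.22534571e+00]), 'joint_velocities': array([ 0.01536593,  0.02475426, -0.19955488, -0.03609462,  0.01421953,
       -0.03143894]), 'effort': array([ 5.52090751e-04, -4.95188999e+01, -3.87880325e+01,  7.02278945e-02,
        5.30353922e-02, -7.43291253e-05]), 'tcp_pos': array([0.2765323 , 0.55996181, 0.2216661 ]), 'tcp_rot': array([[-8.96587697e-01,  4.42865428e-01, -8.44461232e-04],
       [ 4.42866192e-01,  8.96586809e-01, -1.27686934e-03],
       [ 1.91651512e-04, -1.51880868e-03, -9.99998828e-01]]), 'contact_force': array([-0.3073189 ,  0.38213394, -0.03185427]), 'wrist_torque': array([ 0.03049343,  0.02241716, -0.02680528]), 'gripper_force': 0.0, 'gripper_width': 0.08701097783167988}
```

View pics/top0.png

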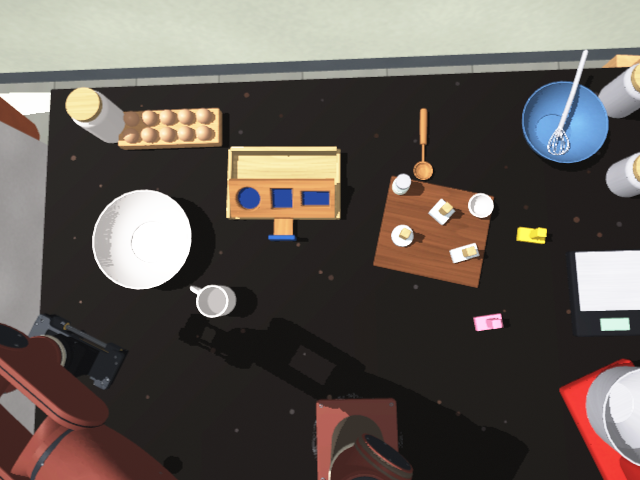

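View pics/side0.png

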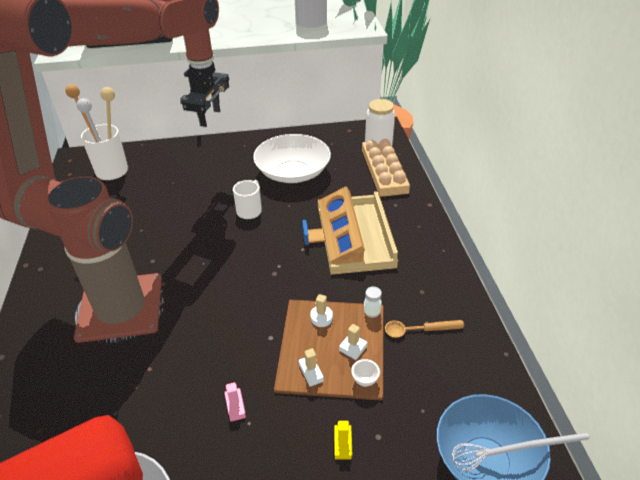

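The top view shows the stamps on the board: round at (402,236), square at (441,211), oblong at (465,253). The jar is at (401,184) and the ramekin at (481,205). Lookalikes for the oblong are pink (488,322) and yellow (532,235), both off the board. The rack's pockets are at (248,198), (282,198) and (316,198), and its tab is at (282,237). I choose the aluminium oblong on the board and will check it in a close crop.

Run:
```python
from h import *
import pickle
c=pickle.load(open("top0.pkl","rb"))
save(c,"board.png",(375,170,505,290),5)
save(c,"rack.png",(220,140,350,245),5.7)
c=pickle.load(open("side0.pkl","rb"))
a=c["image"][285:405,270:395,::-1]; b=c["image"][180:280,295:405,::-1]
A=cv2.resize(a,(400,384),interpolation=2); B=cv2.resize(b,(400,364),interpolation=2)
m=np.zeros((384,800,3),np.uint8); m[:384,:400]=A; m[:364,400:]=B
cv2.imwrite("pics/sidecrop.png",m)
```

```text
(no output)
```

View pics/board.png

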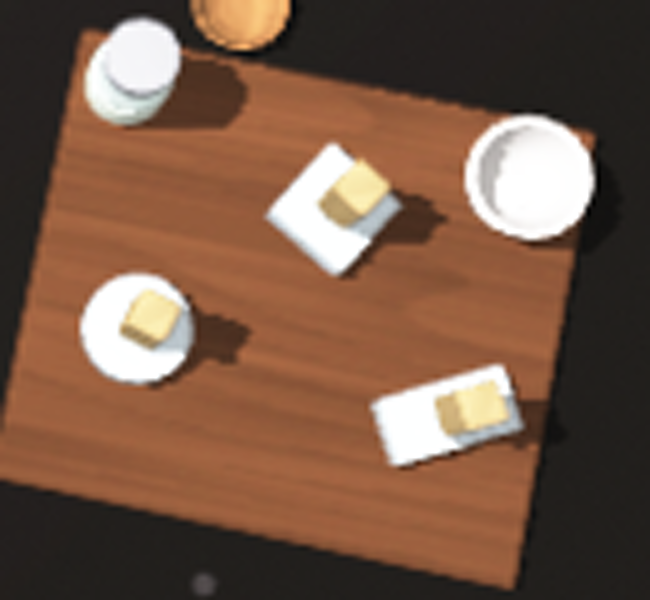

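View pics/rack.png

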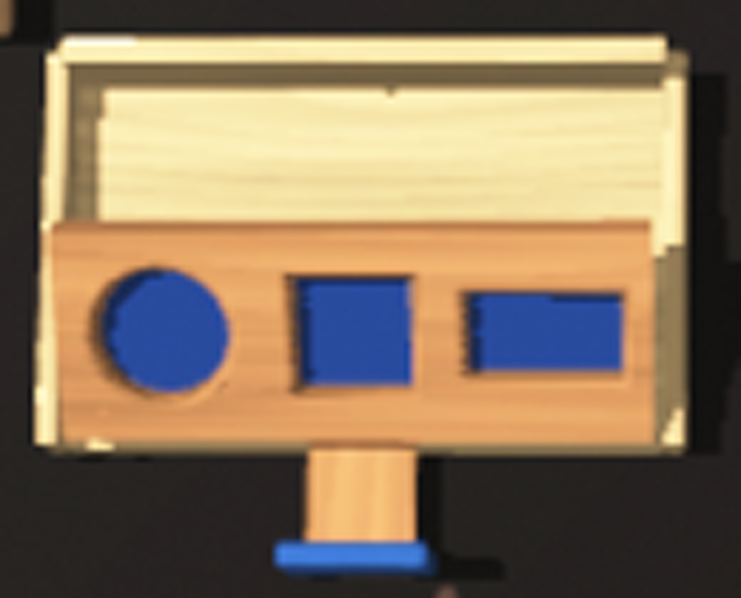

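View pics/sidecrop.png

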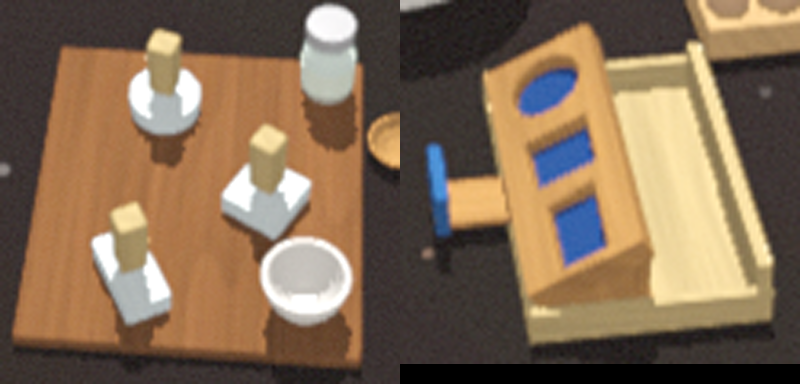

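The crops confirm it: the white-metal oblong at crop (447,415) is on the board with a pale handle, not the pink or yellow one. The slope rises away from the tab. The tool can only point down, so I'll grip each handle with the closing line along the rack's y and let the stamp pivot between the pads as it seats.

```bash
cat > fit.py <<'E'
from h import *
from scipy.optimize import minimize
a=np.radians(28)
def frame(x,y,z,yaw):
    Rz=cv2.Rodrigues(np.array([0,0,yaw]))[0]
    X=Rz@[np.cos(a),0,np.sin(a)]; Y=Rz@[0,1.,0]; Z=Rz@[-np.sin(a),0,np.cos(a)]
    return np.array([x,y,z]),X,Y,Z
th=np.linspace(0,2*np.pi,40)
shapes=[(88,np.c_[31.5*np.cos(th),31.5*np.sin(th)]),(0,np.array([[27.5,27.5],[-27.5,27.5],[-27.5,-27.5],[27.5,-27.5]])),(-88,np.array([[20.5,36.5],[-20.5,36.5],[-20.5,-36.5],[20.5,-36.5]]))]
def mask(c,p,S=4):
    o,X,Y,Z=frame(*p); m=np.zeros((480*S,640*S),np.uint8)
    for dy,s in shapes:
        l=[]
        for h in(0,12):
            q=np.array([proj(c,o+(X*u+Y*(v+dy)+Z*h)/1000) for u,v in s])
            k=np.zeros_like(m); cv2.fillPoly(k,[np.round((q+.5)*S*16).astype(np.int32)],1,shift=4); l.append(k)
        m|=l[0]&l[1]
    return m
def blue(c,box,S=4):
    im=c["image"].astype(int); b=((im[...,2]>im[...,0]*1.4+8)).astype(np.float32)
    k=np.zeros_like(b); x0,y0,x1,y1=box; k[y0:y1,x0:x1]=b[y0:y1,x0:x1]
    return cv2.resize(k,None,fx=S,fy=S)>.5
def fitrack(cs,p0):
    def cost(p):
        e=0
        for c,b in cs:
            m=mask(c,p)>0; e+=1-(m&b).sum()/(m|b).sum()
        return e
    r=minimize(cost,p0,method="Nelder-Mead",options=dict(initial_simplex=np.array(p0)+np.vstack([np.zeros(4),np.diag([.01,.01,.01,.06])]),xatol=2e-4,fatol=1e-3))
    return r.x,r.fun
E
python3 - <<'E'
from fit import *
import pickle
t=pickle.load(open("top0.pkl","rb")); s=pickle.load(open("side0.pkl","rb"))
T=lambda x,y,x0,y0,k:((x+.5)/k-.5+x0,(y+.5)/k-.5+y0)
B=lambda x,y:T(x,y,375,170,5)
K=lambda x,y:T(x,y,220,140,5.7)
for n,ps,z in [("roundhead",[(137,328)],.03),("sqhead",[(333,142),(401,205),(337,276),(266,213)],.03),("obhead",[(372,405),(502,365),(522,425),(394,467)],.03),("roundh",[(157,313)],.09),("sqh",[(364,185)],.09),("obh",[(483,404)],.09)]:
    q=np.array([atz(t,*B(*p),z)[:2] for p in ps]); print(n,q.mean(0).round(4)); 
    if len(q)>1: e=np.diff(np.vstack([q,q[:1]]),axis=0); print(np.hypot(*e.T).round(4),np.degrees(np.arctan2(e[:,1],e[:,0])).round(1))
for n,p in [("tabL",(274,568)),("tabR",(428,572)),("tabLfar",(276,542)),("tabRfar",(428,542))]: print(n,atz(t,*K(*p),.052).round(4))
p0=[.55,.105,.03,0]; tb=blue(t,(225,170,345,225)); sb=blue(s,(318,185,362,260)); print(tb.sum()/16,sb.sum()/16)
best=None
for p in ([.52,.11,.03,0],[.5,.12,.04,0]):
    r=fitrack([(t,tb),(s,sb)],p); print(r)
print(sense()["time"])
E
```

```text
roundhead [ 0.5208 -0.1356]
sqhead [ 0.581  -0.2421]
[0.0485 0.0512 0.0495 0.0525] [-136.   135.9   45.5  -45.2]
obhead [ 0.4701 -0.2946]
[0.0712 0.0328 0.0703 0.034 ] [ -74.5 -165.3  106.6   16.2]
roundh [ 0.521  -0.1374]
sqh [ 0.5826 -0.2438]
obh [ 0.4707 -0.296 ]
tabL [0.5179 0.2162 0.052 ]
tabR [0.514  0.1457 0.052 ]
tabLfar [0.5299 0.2152 0.052 ]
tabRfar [0.5278 0.1454 0.052 ]
1029.25 394.25
(array([0.52, 0.11, 0.03, 0.  ]), np.float64(2.0))
(array([0.5 , 0.12, 0.04, 0.  ]), np.float64(2.0))
0.15
```

Run:
```python
from fit import *
import pickle
t=pickle.load(open("top0.pkl","rb")); s=pickle.load(open("side0.pkl","rb"))
tb=blue(t,(225,170,345,225)); sb=blue(s,(318,185,362,260))
for p in ([.625,.175,.03,-.04],[.625,.175,.045,-.02]):
  for cs in ([(t,tb),(s,sb)],[(t,tb)],[(s,sb)]):
    r=fitrack(cs,p); print(r[0].round(4),round(r[1],3))
    p=list(r[0])
im=t["image"].copy()
p,_=fitrack([(t,tb),(s,sb)],[.625,.175,.035,-.03])
o=np.vstack
def ov(c,box,k):
    im=cv2.resize(c["image"][box[1]:box[3],box[0]:box[2],::-1],None,fx=k,fy=k,interpolation=2)
    m=mask(c,p); m=m[box[1]*4:box[3]*4,box[0]*4:box[2]*4]; m=cv2.resize(m,(im.shape[1],im.shape[0]))
    cv2.drawContours(im,cv2.findContours(m,0,1)[0],-1,(0,255,0),1); return im
A=ov(t,(225,165,345,245),4.5); B=ov(s,(300,180,405,270),4.5)
w=max(A.shape[1],B.shape[1]); pad=lambda I:cv2.copyMakeBorder(I,0,0,0,max(0,w-I.shape[1]),0)
I=np.vstack([pad(A),pad(B)]); I=cv2.resize(I,None,fx=min(1,600/I.shape[0]),fy=min(1,600/I.shape[0])); cv2.imwrite("pics/ov.png",I)
```

```text
[ 0.6287  0.178   0.0496 -0.0379] 0.306
[ 0.6313  0.1792  0.035  -0.039 ] 0.104
[ 0.6288  0.1804  0.0473 -0.0415] 0.171
[ 0.6277  0.1763  0.0518 -0.0369] 0.303
[ 0.6277  0.1763  0.0518 -0.0369] 0.128
[ 0.6289  0.1811  0.0476 -0.0402] 0.169
```

View pics/ov.png

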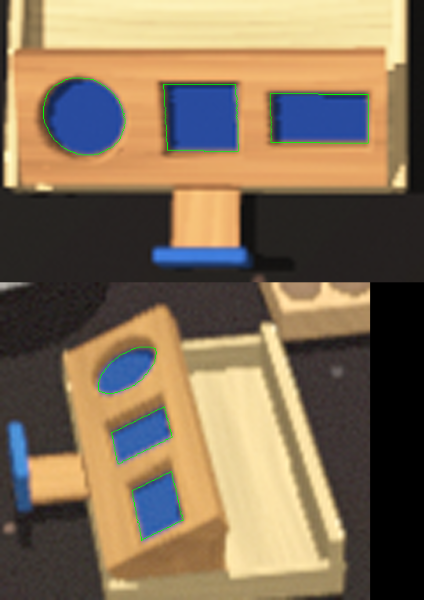

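The overlay matches the pockets in both views. The square nest is near (0.629, 0.180, ~0.045), with the rack yawed about -2.3°. Next I'll take wrist shots over the rack and the board.

```bash
cat > plan.py <<'E'
from h import *
import sys,json,math
def ya(R): return math.degrees(math.atan2(R[1,1],R[0,1]))
def rows(p0,y0,p1,y1,step=.05,n=None):
    p0=np.array(p0,float);p1=np.array(p1,float); dy=y1-y0
    n=n or max(1,math.ceil(np.linalg.norm(p1-p0)/step),math.ceil(abs(dy)/10)); out=[]
    for i in range(n):
        y=math.radians(y0+dy*i/n); ty=np.array([math.cos(y),math.sin(y),0]); tx=np.array([math.cos(y+math.pi/2),math.sin(y+math.pi/2),0])
        d=(p1-p0)/n; out.append([[round(float(d@tx)*10,3),round(float(d@ty)*10,3),round(-float(d[2])*10,3)],round(-dy/n/90,4)])
    return out
if __name__=="__main__":
    # args: wp "x,y,z,yaw[,step]" ...
    s=sense(); p=s["tcp_pos"]; y=ya(s["tcp_rot"]); print(s["time"],p.round(4),round(y,2),np.round(s["contact_force"],2),round(s["gripper_width"],4))
    for a in sys.argv[1:]:
        v=list(map(float,a.split(","))); r=rows(p,y,v[:3],v[3],v[4] if len(v)>4 else .05); print(a)
        for i in range(0,len(r),5): print("  ",json.dumps(r[i:i+5]))
        p,y=v[:3],v[3]
E
python3 plan.py .57,.18,.25,87.7 .48,-.2,.25,87.7
```

```text
0.15 [0.2765 0.56   0.2217] 63.71 [-0.31  0.38 -0.03] 0.087
.57,.18,.25,87.7
   [[[-0.431, -0.211, -0.028], -0.0267], [[-0.422, -0.229, -0.028], -0.0267], [[-0.412, -0.246, -0.028], -0.0267], [[-0.402, -0.263, -0.028], -0.0267], [[-0.39, -0.28, -0.028], -0.0267]]
   [[[-0.378, -0.296, -0.028], -0.0267], [[-0.365, -0.311, -0.028], -0.0267], [[-0.352, -0.326, -0.028], -0.0267], [[-0.338, -0.341, -0.028], -0.0267], [[-0.324, -0.355, -0.028], -0.0267]]
.48,-.2,.25,87.7
   [[[0.093, -0.479, -0.0], -0.0], [[0.093, -0.479, -0.0], -0.0], [[0.093, -0.479, -0.0], -0.0], [[0.093, -0.479, -0.0], -0.0], [[0.093, -0.479, -0.0], -0.0]]
   [[[0.093, -0.479, -0.0], -0.0], [[0.093, -0.479, -0.0], -0.0], [[0.093, -0.479, -0.0], -0.0]]
```

Emit:
jog_arm(
  plan=[
    [[-0.431,-0.211,-0.028],-0.0267],
    [[-0.422,-0.229,-0.028],-0.0267],
    [[-0.412,-0.246,-0.028],-0.0267],
    [[-0.402,-0.263,-0.028],-0.0267],
    [[-0.39,-0.28,-0.028],-0.0267],
  ],
  gripper=0.5,
)

```text
time: 0.78
tcp_pos: [0.424, 0.3689, 0.2364]
tcp_rot: [[-0.97, 0.245, -0.0], [0.245, 0.97, -0.0], [0.0, -0.0, -1.0]]
contact_force: [0.8, -0.0, -0.2]
gripper_width: 0.0471
gripper_force: 0.0
```

Emit:
jog_arm(
  plan=[
    [[-0.378,-0.296,-0.028],-0.0267],
    [[-0.365,-0.311,-0.028],-0.0267],
    [[-0.352,-0.326,-0.028],-0.0267],
    [[-0.338,-0.341,-0.028],-0.0267],
    [[-0.324,-0.355,-0.028],-0.0267],
  ],
)

```text
time: 1.4
tcp_pos: [0.5709, 0.1791, 0.2503]
tcp_rot: [[-0.999, 0.038, -0.0], [0.038, 0.999, 0.0], [0.0, 0.0, -1.0]]
contact_force: [-0.1, -0.3, -1.2]
gripper_width: 0.0434
gripper_force: 0.0
```

Emit:
jog_arm(
  plan=[
    [[0,0,0],0],
    [[0,0,0],0],
  ],
)

```text
time: 1.65
tcp_pos: [0.5698, 0.1805, 0.25]
tcp_rot: [[-0.999, 0.04, -0.001], [0.04, 0.999, 0.0], [0.001, 0.0, -1.0]]
contact_force: [-0.3, 0.8, -0.7]
gripper_width: 0.0434
gripper_force: 0.0
```

```bash
cat >> h.py <<'E'
def wcam():
    s=sense(); c=camera("wrist"); T=np.eye(4); T[:3,:3]=s["tcp_rot"]; T[:3,3]=s["tcp_pos"]
    M=np.linalg.inv(T@np.array(c["mount"])); c["rvec"]=cv2.Rodrigues(M[:3,:3])[0].ravel(); c["tvec"]=M[:3,3]; return c
E
python3 - <<'E'
from fit import *
import pickle
w=wcam(); pickle.dump(w,open("w1.pkl","wb")); save(w,"w1.png")
s=sense(); print(s["time"],s["tcp_pos"])
b=blue(w,(0,0,640,480)); P=[.629,.1795,.044,-.04]
m=mask(w,P)>0; k=np.argwhere(m)//4; print(k.min(0),k.max(0))
y0,x0=np.maximum(k.min(0)-25,0); y1,x1=k.max(0)+25
b=blue(w,(x0,y0,x1,y1)); print(b.sum()/16,m.sum()/16)
for p in (P,[.627,.178,.05,-.03]):
    r=fitrack([(w,b)],p); print(r[0].round(4),round(r[1],3))
t=pickle.load(open("top0.pkl","rb"));tb=blue(t,(225,170,345,225))
r=fitrack([(w,b),(t,tb)],P); print(r[0].round(4),round(r[1],3))
E
```

```text
1.7 [0.56955467 0.18104335 0.25011241]
[236 215] [290 426]
6037.25 6579.0
[ 0.6307  0.1762  0.042  -0.0284] 0.078
[ 0.6308  0.1768  0.0416 -0.0342] 0.08
[ 0.6305  0.1771  0.0415 -0.0332] 0.199
```

View pics/w1.png

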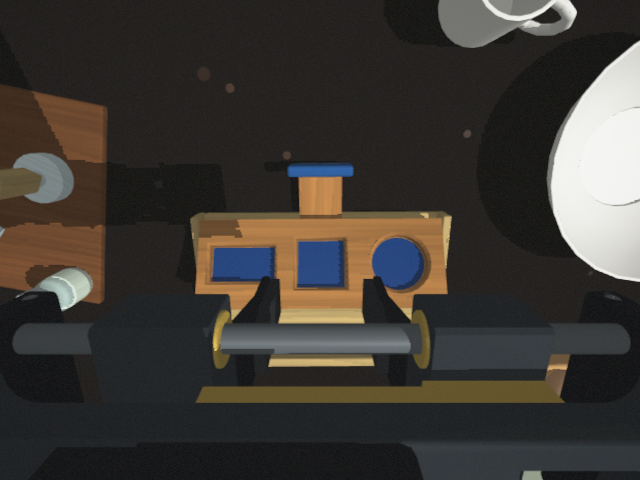

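The wrist view agrees with the fit: pockets at (242,264), (321,263) and (399,262), tab at (320,170). I'll take the square nest as (0.630, 0.1775, 0.042), yaw -2°. Next, the board.

Emit:
jog_arm(
  plan=[
    [[0.02,-0.49,0],0],
    [[0.02,-0.49,0],0],
    [[0.02,-0.49,0],0],
    [[0.02,-0.49,0],0],
    [[0.02,-0.49,0],0],
  ],
)

```text
time: 2.33
tcp_pos: [0.5501, -0.0638, 0.2506]
tcp_rot: [[-0.999, 0.037, 0.0], [0.037, 0.999, 0.0], [-0.0, 0.0, -1.0]]
contact_force: [0.7, 0.2, 0.2]
gripper_width: 0.0434
gripper_force: 0.0
```

Emit:
jog_arm(
  plan=[
    [[0.02,-0.49,0],0],
    [[0.02,-0.49,0],0],
    [[0.02,-0.49,0],0],
    [[0,0,0],0],
    [[0,0,0],0],
  ],
)

```text
time: 2.95
tcp_pos: [0.5389, -0.2093, 0.2504]
tcp_rot: [[-0.999, 0.039, -0.0], [0.039, 0.999, 0.001], [0.0, 0.001, -1.0]]
contact_force: [-0.0, 0.8, -0.3]
gripper_width: 0.0435
gripper_force: 0.0
```

Run:
```python
from h import *
import pickle
w=wcam(); pickle.dump(w,open("w2.pkl","wb"))
s=sense(); print(s["time"],s["tcp_pos"])
for p in [(.521,-.1365,.03),(.5818,-.243,.03),(.4704,-.295,.03)]: print(proj(w,p))
save(w,"w2.png",(180,100,480,325),2.66)
```

```text
3.0 [ 0.53898849 -0.20890176  0.25044934]
(np.float64(385.0512713629265), np.float64(191.89854571606793))
(np.float64(294.564980893074), np.float64(246.2957307157198))
(np.float64(240.9122824294125), np.float64(151.42739797352374))
```

View pics/w2.png

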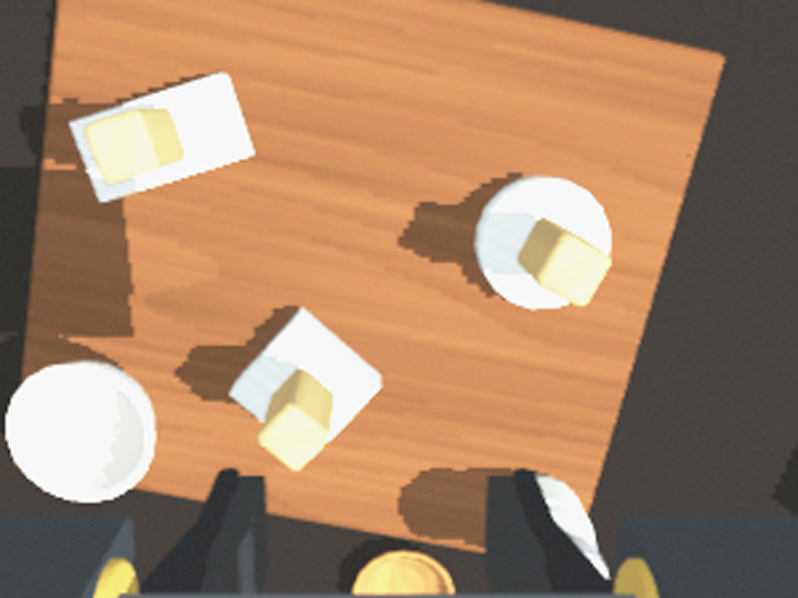

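The crop shows the round head centred at (543,243), the square head with corners (230,393), (301,308), (382,381), and the oblong's corners at (70,122), (228,72), (255,155), (100,202).

```bash
python3 - <<'E'
from h import *
import pickle
w=pickle.load(open("w2.pkl","rb"))
B=lambda x,y:((x+.5)/2.66-.5+180,(y+.5)/2.66-.5+100)
for n,ps,z in [("rh",[(543.5,243)],.03),("rhandle",[(556,230),(611,263),(583,305),(535,277)],.09),("sq",[(230,393),(382,381)],.03),("sqe",[(230,393),(301,308),(382,381)],.03),("sqhandle",[(285,396),(330,420),(297,471),(259,436)],.09),("ob",[(70,122),(228,72),(255,155),(100,202)],.03),("obh",[(85,122),(143,110),(156,170),(103,184)],.09)]:
    q=np.array([atz(w,*B(*p),z)[:2] for p in ps]); e=np.diff(np.vstack([q,q[:1]]),axis=0)
    print(n,q.mean(0).round(4),np.hypot(*e.T).round(4),np.degrees(np.arctan2(e[:,1],e[:,0])).round(1))
E
python3 plan.py .4705,-.2955,.13,105.5 .4705,-.2955,.053,105.5,.04
```

```text
rh [ 0.52   -0.1377] [0.] [0.]
rhandle [ 0.5201 -0.1384] [0.0238 0.018  0.0209 0.0183] [  57.8  -32.5 -122.   156.5]
sq [ 0.5804 -0.2428] [0.0683 0.0683] [ 92.5 -87.5]
sqe [ 0.5684 -0.2428] [0.0509 0.0485 0.0683] [137.7  44.4 -87.5]
sqhandle [ 0.5786 -0.2433] [0.0194 0.0248 0.0203 0.0192] [  58.   -34.2 -137.9  144.9]
ob [ 0.4707 -0.295 ] [0.0685 0.034  0.0686 0.0337] [ 104.3   14.2  -75.9 -166.1]
obh [ 0.471  -0.2958] [0.0207 0.0204 0.0196 0.0215] [  98.9    6.3  -78.  -170.5]
3.0 [ 0.539  -0.2089  0.2504] 87.84 [0.52 0.31 0.31] 0.0436
.4705,-.2955,.13,105.5
   [[[0.163, -0.223, 0.301], -0.0491], [[0.18, -0.21, 0.301], -0.0491], [[0.195, -0.195, 0.301], -0.0491], [[0.21, -0.18, 0.301], -0.0491]]
.4705,-.2955,.053,105.5,.04
   [[[0.0, 0.0, 0.385], -0.0], [[0.0, 0.0, 0.385], -0.0]]
```

Emit:
jog_arm(
  plan=[
    [[0.163,-0.223,0.301],-0.047],
    [[0.18,-0.21,0.301],-0.047],
    [[0.195,-0.195,0.301],-0.047],
    [[0.21,-0.18,0.301],-0.047],
  ],
)

```text
time: 3.5
tcp_pos: [0.47, -0.2956, 0.1295]
tcp_rot: [[-0.966, -0.258, 0.001], [-0.258, 0.966, -0.0], [-0.001, -0.0, -1.0]]
contact_force: [-0.1, -1.0, -0.8]
gripper_width: 0.0437
gripper_force: 0.0
```

Emit:
jog_arm(
  plan=[
    [[0,0,0.19],0],
    [[0,0,0.19],0],
    [[0,0,0.19],0],
    [[0,0,0.19],0],
    [[0,0,0],0],
  ],
)

```text
time: 4.12
tcp_pos: [0.4688, -0.2955, 0.0521]
tcp_rot: [[-0.967, -0.254, -0.003], [-0.254, 0.967, 0.002], [0.002, 0.003, -1.0]]
contact_force: [-0.7, -0.0, -0.5]
gripper_width: 0.0436
gripper_force: 0.0
```

Emit:
jog_arm(
  plan=[
    [[0,0,0],0],
    [[0,0,0],0],
    [[0,0,0],0],
  ],
  gripper=0,
  force=10,
)

```text
time: 4.5
tcp_pos: [0.4701, -0.2972, 0.0549]
tcp_rot: [[-0.967, -0.253, 0.001], [-0.253, 0.967, -0.001], [-0.001, -0.001, -1.0]]
contact_force: [1.1, -1.1, 5.6]
gripper_width: 0.022
gripper_force: 10.0
```

```bash
python3 plan.py .47,-.29,.19,104.7,.03 .617,.0895,.17,88
```

```text
4.5 [ 0.4701 -0.2972  0.0549] 104.66 [ 1.1  -1.09  5.56] 0.022
.47,-.29,.19,104.7,.03
   [[[-0.003, 0.014, -0.27], -0.0001], [[-0.003, 0.014, -0.27], -0.0001], [[-0.003, 0.014, -0.27], -0.0001], [[-0.003, 0.014, -0.27], -0.0001], [[-0.003, 0.014, -0.27], -0.0001]]
.617,.0895,.17,88
   [[[-0.265, 0.366, 0.022], 0.0206], [[-0.253, 0.375, 0.022], 0.0206], [[-0.241, 0.383, 0.022], 0.0206], [[-0.228, 0.39, 0.022], 0.0206], [[-0.215, 0.398, 0.022], 0.0206]]
   [[[-0.202, 0.404, 0.022], 0.0206], [[-0.189, 0.411, 0.022], 0.0206], [[-0.176, 0.417, 0.022], 0.0206], [[-0.162, 0.422, 0.022], 0.0206]]
```

The oblong is gripped. Lift it and carry it over its pocket.

Emit:
jog_arm(
  plan=[
    [[0,0,-0.27],0],
    [[0,0,-0.27],0],
    [[0,0,-0.27],0],
    [[0,0,-0.27],0],
    [[0,0,-0.27],0],
  ],
)

```text
time: 5.12
tcp_pos: [0.4695, -0.2968, 0.1901]
tcp_rot: [[-0.967, -0.253, 0.0], [-0.253, 0.967, -0.0], [-0.0, -0.0, -1.0]]
contact_force: [0.7, -0.5, -1.8]
gripper_width: 0.022
gripper_force: 10.0
```

```bash
python3 plan.py .627,.0896,.135,88
```

```text
5.125 [ 0.4695 -0.2968  0.1901] 104.65 [ 0.67 -0.46 -1.8 ] 0.022
.627,.0896,.135,88
   [[[-0.278, 0.371, 0.061], 0.0206], [[-0.266, 0.38, 0.061], 0.0206], [[-0.253, 0.388, 0.061], 0.0206], [[-0.241, 0.396, 0.061], 0.0206], [[-0.228, 0.404, 0.061], 0.0206]]
   [[[-0.215, 0.411, 0.061], 0.0206], [[-0.201, 0.418, 0.061], 0.0206], [[-0.188, 0.424, 0.061], 0.0206], [[-0.174, 0.43, 0.061], 0.0206]]
```

Emit:
jog_arm(
  plan=[
    [[-0.278,0.371,0.061],0.0206],
    [[-0.266,0.38,0.061],0.0206],
    [[-0.253,0.388,0.061],0.0206],
    [[-0.241,0.396,0.061],0.0206],
    [[-0.228,0.404,0.061],0.0206],
  ],
)

```text
time: 5.75
tcp_pos: [0.5576, -0.0809, 0.1587]
tcp_rot: [[-0.996, -0.093, 0.0], [-0.093, 0.996, -0.0], [-0.0, -0.0, -1.0]]
contact_force: [1.2, -0.1, -1.1]
gripper_width: 0.0222
gripper_force: 10.0
```

Emit:
jog_arm(
  plan=[
    [[-0.215,0.411,0.061],0.0206],
    [[-0.201,0.418,0.061],0.0206],
    [[-0.188,0.424,0.061],0.0206],
    [[-0.174,0.43,0.061],0.0206],
    [[0,0,0],0],
  ],
)

```text
time: 6.38
tcp_pos: [0.6273, 0.0926, 0.1334]
tcp_rot: [[-0.999, 0.032, -0.001], [0.032, 0.999, 0.001], [0.001, 0.001, -1.0]]
contact_force: [-0.1, 0.1, -1.6]
gripper_width: 0.0222
gripper_force: 10.0
```

Emit:
jog_arm(
  plan=[
    [[0,0,0.08],0],
    [[0,0,0.08],0],
    [[0,0,0.08],0],
    [[0,0,0.05],0],
  ],
  force=8,
)

```text
time: 6.88
tcp_pos: [0.628, 0.0884, 0.1071]
tcp_rot: [[-0.999, 0.037, 0.002], [0.037, 0.999, -0.0], [-0.002, 0.0, -1.0]]
contact_force: [-4.2, 0.7, 11.1]
gripper_width: 0.0216
gripper_force: 8.0
```

Contact at about 11 N on the upper rim. Now I'll follow the arc, 4 mm toward the tab and 2 mm down per row.

Emit:
jog_arm(
  plan=[
    [[0.03,0,0.01],0],
    [[0.04,0,0.015],0],
    [[0.04,0,0.02],0],
    [[0.04,0,0.02],0],
  ],
)

```text
time: 7.38
tcp_pos: [0.6114, 0.0899, 0.0979]
tcp_rot: [[-0.999, 0.036, -0.001], [0.036, 0.999, -0.0], [0.001, -0.0, -1.0]]
contact_force: [0.1, 0.7, -2.4]
gripper_width: 0.022
gripper_force: 8.0
```

Emit:
jog_arm(
  plan=[
    [[0.04,0,0.02],0],
    [[0.04,0,0.02],0],
    [[0.04,0,0.02],0],
    [[0.04,0,0.03],0],
  ],
)

```text
time: 7.88
tcp_pos: [0.5962, 0.0907, 0.0897]
tcp_rot: [[-0.999, 0.035, 0.0], [0.035, 0.999, -0.0], [-0.0, -0.0, -1.0]]
contact_force: [0.4, -0.5, -1.3]
gripper_width: 0.0224
gripper_force: 8.0
```

Run:
```python
from h import *
import pickle
print(sense()["tcp_pos"],sense()["contact_force"])
s=camera("side"); t=camera("top")
a=cv2.resize(s["image"][170:280,290:410,::-1],(396,363),interpolation=2)
b=cv2.resize(t["image"][140:250,225:345,::-1],(396,363),interpolation=2)
cv2.imwrite("pics/p1.png",np.hstack([a,b]))
```

```text
[0.59618753 0.09067487 0.08966439] [ 0.376991   -0.47977706 -1.32006417]
```

View pics/p1.png

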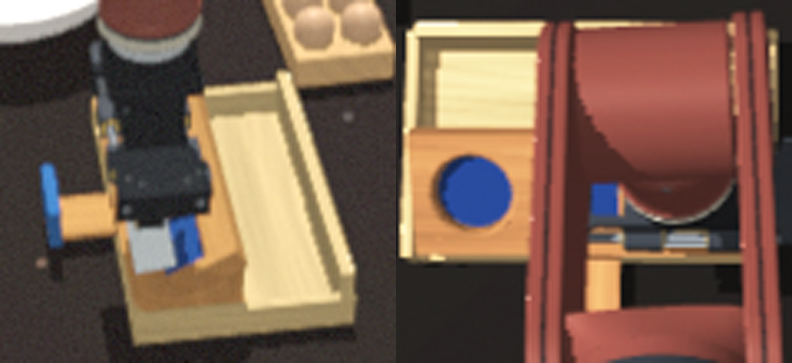

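The head was not tilted: it slid downhill instead, with blue showing uphill of it at (185,245). New plan: hook the head behind the rack's top back edge and drag it toward the tab to tilt it 28° in the grip, then insert it already tilted.

```bash
python3 - <<'E'
from fit import *
import pickle
t=pickle.load(open("top0.pkl","rb"))
o,X,Y,Z=frame(.630,.1775,.042,-.035)
for (x,y) in [(60,224),(350,224),(640,224),(350,440)]:
    O,d=ray(t,(x+.5)/5.7-.5+220,(y+.5)/5.7-.5+140)
    k=((o+.012*Z-O)@Z)/(d@Z); p=O+k*d; print(p.round(4), ((p-o)@X).round(4), ((p-o)@Y).round(4))
E
python3 plan.py .60,.0905,.15,88,.05 .69,.0875,.15,88 .69,.0875,.109,88
```

```text
[0.6756 0.3085 0.0774] 0.0528 0.1325
[0.6711 0.1759 0.0775] 0.053 -0.0001
[0.6667 0.0443 0.0775] 0.0531 -0.1318
[0.5799 0.1834 0.0289] -0.0505 0.0041
7.975 [0.5956 0.0907 0.0892] 87.98 [ 0.24  0.47 -1.63] 0.0221
.60,.0905,.15,88,.05
   [[[-0.022, -0.0, -0.304], -0.0001], [[-0.022, -0.0, -0.304], -0.0001]]
.69,.0875,.15,88
   [[[-0.45, 0.001, -0.0], -0.0], [[-0.45, 0.001, -0.0], -0.0]]
.69,.0875,.109,88
   [[[0.0, 0.0, 0.41], -0.0]]
```

Emit:
jog_arm(
  plan=[
    [[-0.02,0,-0.3],0],
    [[-0.02,0,-0.31],0],
    [[-0.5,0,0],0],
    [[-0.5,0,0],0],
    [[0,0,0],0],
  ],
  force=8,
)

```text
time: 8.6
tcp_pos: [0.7023, 0.0864, 0.1488]
tcp_rot: [[-0.999, 0.036, -0.001], [0.036, 0.999, -0.0], [0.001, -0.0, -1.0]]
contact_force: [-1.3, 0.4, -1.8]
gripper_width: 0.0223
gripper_force: 8.0
```

Emit:
jog_arm(
  plan=[
    [[0,0,0.2],0],
    [[0,0,0.2],0],
    [[0,0,0],0],
  ],
)

```text
time: 8.98
tcp_pos: [0.6971, 0.0871, 0.1071]
tcp_rot: [[-0.999, 0.035, -0.006], [0.035, 0.999, -0.0], [0.006, -0.0, -1.0]]
contact_force: [0.7, 0.1, -2.0]
gripper_width: 0.0222
gripper_force: 8.0
```

```bash
python3 plan.py .658,.0895,.1095,88,.005
```

```text
8.975 [0.6971 0.0871 0.1071] 87.99 [ 0.73  0.09 -2.04] 0.0222
.658,.0895,.1095,88,.005
   [[[0.049, 0.001, -0.003], -0.0], [[0.049, 0.001, -0.003], -0.0], [[0.049, 0.001, -0.003], -0.0], [[0.049, 0.001, -0.003], -0.0], [[0.049, 0.001, -0.003], -0.0]]
   [[[0.049, 0.001, -0.003], -0.0], [[0.049, 0.001, -0.003], -0.0], [[0.049, 0.001, -0.003], -0.0]]
```

Emit:
jog_arm(
  plan=[
    [[0.05,0,0],0],
    [[0.05,0,0],0],
    [[0.05,0,0],0],
    [[0.05,0,0],0],
  ],
)

```text
time: 9.48
tcp_pos: [0.6811, 0.0877, 0.1119]
tcp_rot: [[-0.999, 0.035, 0.003], [0.035, 0.999, 0.0], [-0.003, 0.0, -1.0]]
contact_force: [2.6, 0.5, 0.3]
gripper_width: 0.0219
gripper_force: 8.0
```

Emit:
jog_arm(
  plan=[
    [[0.05,0,0],0],
    [[0.05,0,0],0],
  ],
)

```text
time: 9.72
tcp_pos: [0.6713, 0.0881, 0.1122]
tcp_rot: [[-0.999, 0.035, 0.003], [0.035, 0.999, 0.0], [-0.003, 0.0, -1.0]]
contact_force: [3.4, -1.1, 3.7]
gripper_width: 0.0218
gripper_force: 8.0
```

Emit:
jog_arm(
  plan=[
    [[0.04,0,0],0],
    [[0.04,0,0],0],
    [[0,0,0],0],
  ],
)

```text
time: 10.1
tcp_pos: [0.6618, 0.0883, 0.1106]
tcp_rot: [[-0.999, 0.035, -0.001], [0.035, 0.999, -0.0], [0.001, -0.0, -1.0]]
contact_force: [2.3, -0.2, 2.2]
gripper_width: 0.022
gripper_force: 8.0
```

Run:
```python
from fit import *
import pickle
print(sense()["tcp_pos"],sense()["contact_force"])
s=camera("side"); pickle.dump(s,open("s2.pkl","wb")); t=camera("top"); pickle.dump(t,open("t2.pkl","wb")); w=wcam(); pickle.dump(w,open("w3.pkl","wb"))
# tab shift check: blue tab rows in top
for n in("top0.pkl","t2.pkl"):
    c=pickle.load(open(n,"rb"))["image"].astype(int); m=(c[...,2]>c[...,0]*1.4+8); m[:228]=0;m[250:]=0;m[:,:260]=0;m[:,305:]=0
    k=np.argwhere(m); print(n,len(k),k.mean(0) if len(k) else 0)
for n in("side0.pkl","s2.pkl"):
    c=pickle.load(open(n,"rb"))["image"].astype(int); m=(c[...,2]>c[...,0]*1.4+8); m[:215]=0;m[250:]=0;m[:,:298]=0;m[:,312:]=0
    k=np.argwhere(m); print(n,len(k),k.mean(0) if len(k) else 0)
```

```text
[0.66183056 0.08834298 0.11058256] [ 2.31678474 -0.20044642  2.24239597]
top0.pkl 174 [237.40804598 281.86206897]
t2.pkl 1 [239. 268.]
side0.pkl 122 [230.76229508 304.95901639]
s2.pkl 122 [231.         304.95901639]
```

The drag force is 2–3 N and the tab centroid hasn't moved, so the stamp is pivoting in the grip. A little more drag, then lift off and approach along the nest's axis.

Emit:
jog_arm(
  plan=[
    [[0.03,0,0],0],
    [[0.01,0,0],0],
    [[0,0,0],0],
  ],
)

```text
time: 10.62
tcp_pos: [0.6578, 0.0884, 0.1102]
tcp_rot: [[-0.999, 0.035, -0.001], [0.035, 0.999, -0.0], [0.001, -0.0, -1.0]]
contact_force: [2.5, 0.8, -1.1]
gripper_width: 0.0222
gripper_force: 8.0
```

Emit:
jog_arm(
  plan=[
    [[-0.08,0,-0.05],0],
    [[0,0,-0.25],0],
    [[0,0,-0.25],0],
    [[0,0,0],0],
  ],
  force=10,
)

```text
time: 11.12
tcp_pos: [0.6678, 0.0882, 0.1682]
tcp_rot: [[-0.999, 0.035, 0.003], [0.035, 0.999, 0.0], [-0.003, 0.0, -1.0]]
contact_force: [-0.2, 0.6, -1.6]
gripper_width: 0.0218
gripper_force: 10.0
```

```bash
python3 - <<'E'
from h import *
import pickle
s=camera("side"); pickle.dump(s,open("s3.pkl","wb"))
p=sense()["tcp_pos"]; print(p)
# predicted head-bottom outline per tilt in the side view vs bright-metal mask
im=s["image"].astype(int)
g=p+[0,0,.019]
for th in (0,20,25,30,35):
    a=np.radians(th); c=g+.061*np.array([np.sin(a),0,-np.cos(a)]); print(th,np.round(proj(s,c),1), np.round(proj(s,c+.009*np.array([-np.sin(a),0,np.cos(a)])+[0,-.033,0]),1))
u,v=map(int,proj(s,g)); print(u,v); save(s,"p2.png",(u-40,v-40,u+70,v+50),6)
E
python3 plan.py .65,.0885,.16,88 .5796,.0896,.13,88 .5796,.0896,.112,88
```

```text
[0.66671587 0.08815    0.16630108]
0 [360.1 222.6] [362.7 227.9]
20 [367.6 220.8] [369.2 226.3]
25 [369.4 220. ] [370.8 225.6]
30 [371.1 219.1] [372.3 224.9]
35 [372.7 218.2] [373.7 224. ]
360 205
11.175 [0.6667 0.0882 0.1663] 87.97 [ 0.05 -0.8  -2.15] 0.0222
.65,.0885,.16,88
   [[[0.167, -0.002, 0.063], -0.0003]]
.5796,.0896,.13,88
   [[[0.352, -0.007, 0.15], -0.0], [[0.352, -0.007, 0.15], -0.0]]
.5796,.0896,.112,88
   [[[0.0, 0.0, 0.18], -0.0]]
```

View pics/p2.png

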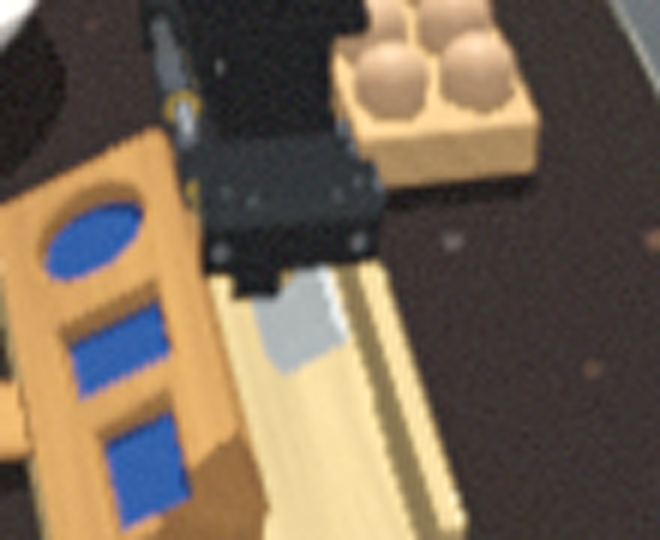

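The image shows the head tilted under the gripper, with its lower edge running (288,373) to (347,345) in the crop. I'll get the angle from that edge.

Run:
```python
from h import *
import pickle
s=pickle.load(open("s3.pkl","rb")); g=np.array([.6667,.0882,.1663+.019])
print("meas",320+288.5/6-.5,165+373.5/6-.5,320+347.5/6-.5,165+345.5/6-.5)
for h in(.059,.062):
  for th in (20,24,28,32,36):
    a=np.radians(th); X=np.array([np.cos(a),0,np.sin(a)]); c=g+h*np.array([np.sin(a),0,-np.cos(a)])+[-.001,-.033,0]
    print(h,th,np.round(proj(s,c-.017*X),1),np.round(proj(s,c+.017*X),1))
```

```text
meas 367.5833333333333 226.75 377.4166666666667 222.08333333333334
0.059 20 [363.8 230.3] [375.5 225.8]
0.059 24 [365.3 230. ] [376.8 224.9]
0.059 28 [366.8 229.7] [378.  223.9]
0.059 32 [368.4 229.2] [379.2 222.9]
0.059 36 [369.9 228.7] [380.2 221.9]
0.062 20 [364.1 231.1] [375.8 226.5]
0.062 24 [365.7 230.8] [377.2 225.6]
0.062 28 [367.3 230.3] [378.5 224.6]
0.062 32 [368.9 229.8] [379.7 223.6]
0.062 36 [370.5 229.3] [380.8 222.5]
```

The tilt is about 27°. Insert along the nest axis.

Emit:
jog_arm(
  plan=[
    [[0.44,0,0.14],0],
    [[0.43,-0.01,0.14],0],
    [[0,0,0.1],0],
    [[0,0,0.1],0],
    [[0,0,0],0],
  ],
)

```text
time: 11.8
tcp_pos: [0.5797, 0.0901, 0.1167]
tcp_rot: [[-0.999, 0.036, -0.001], [0.036, 0.999, -0.0], [0.001, -0.0, -1.0]]
contact_force: [-0.1, 0.3, -0.7]
gripper_width: 0.0221
gripper_force: 10.0
```

```bash
python3 plan.py .5796,.0896,.112,88 .594,.0896,.085,88,.006
```

```text
11.8 [0.5797 0.0901 0.1167] 87.96 [-0.09  0.29 -0.69] 0.0221
.5796,.0896,.112,88
   [[[0.001, -0.005, 0.047], -0.0004]]
.594,.0896,.085,88,.006
   [[[-0.024, 0.001, 0.045], -0.0], [[-0.024, 0.001, 0.045], -0.0], [[-0.024, 0.001, 0.045], -0.0], [[-0.024, 0.001, 0.045], -0.0], [[-0.024, 0.001, 0.045], -0.0]]
   [[[-0.024, 0.001, 0.045], -0.0]]
```

Emit:
jog_arm(
  plan=[
    [[0.0,-0.005,0.047],0],
    [[-0.024,0,0.045],0],
    [[-0.024,0,0.045],0],
    [[-0.024,0,0.045],0],
  ],
)

```text
time: 12.3
tcp_pos: [0.5868, 0.0895, 0.0993]
tcp_rot: [[-0.999, 0.035, 0.0], [0.035, 0.999, 0.0], [-0.0, 0.0, -1.0]]
contact_force: [0.3, -0.1, -1.9]
gripper_width: 0.0221
gripper_force: 10.0
```

Emit:
jog_arm(
  plan=[
    [[-0.024,0,0.045],0],
    [[-0.024,0,0.045],0],
    [[0,0,0],0],
  ],
)

```text
time: 12.68
tcp_pos: [0.5911, 0.0893, 0.09]
tcp_rot: [[-0.999, 0.035, -0.001], [0.035, 0.999, -0.0], [0.001, -0.0, -1.0]]
contact_force: [1.3, 0.2, -2.0]
gripper_width: 0.0221
gripper_force: 10.0
```

Emit:
jog_arm(
  plan=[
    [[-0.016,0,0.03],0],
    [[-0.016,0,0.03],0],
    [[0,0,0],0],
  ],
)

```text
time: 13.05
tcp_pos: [0.5944, 0.0892, 0.0842]
tcp_rot: [[-0.999, 0.035, -0.001], [0.035, 0.999, -0.0], [0.001, -0.0, -1.0]]
contact_force: [0.2, 0.4, -1.2]
gripper_width: 0.0221
gripper_force: 10.0
```

Emit:
jog_arm(
  plan=[
    [[-0.016,0,0.03],0],
    [[-0.016,0,0.03],0],
    [[0,0,0],0],
  ],
)

```text
time: 13.42
tcp_pos: [0.5975, 0.0891, 0.0781]
tcp_rot: [[-0.999, 0.035, -0.001], [0.035, 0.999, 0.0], [0.001, -0.0, -1.0]]
contact_force: [0.8, -0.4, -1.7]
gripper_width: 0.0222
gripper_force: 10.0
```

Emit:
jog_arm(
  plan=[
    [[-0.01,0,0.02],0],
    [[-0.01,0,0.02],0],
    [[0,0,0],0],
  ],
)

```text
time: 13.8
tcp_pos: [0.6009, 0.089, 0.0768]
tcp_rot: [[-0.999, 0.035, 0.002], [0.035, 0.999, -0.0], [-0.002, -0.0, -1.0]]
contact_force: [-2.8, -0.9, 8.4]
gripper_width: 0.0218
gripper_force: 10.0
```

It went past the rim height, and contact came exactly at the predicted floor height. Release and retreat.

Emit:
jog_arm(
  plan=[
    [[0.005,0,-0.01],0],
    [[0,0,0],0],
    [[0,0,0],0],
  ],
  gripper=0.5,
)

```text
time: 14.18
tcp_pos: [0.5991, 0.089, 0.0753]
tcp_rot: [[-0.999, 0.035, -0.0], [0.035, 0.999, -0.0], [0.0, -0.0, -1.0]]
contact_force: [-0.8, 1.1, -0.3]
gripper_width: 0.0409
gripper_force: 0.0
```

Emit:
jog_arm(
  plan=[
    [[0,0,-0.4],0],
    [[0,0,-0.4],0],
    [[0,0,-0.4],0],
  ],
)

```text
time: 14.55
tcp_pos: [0.599, 0.089, 0.1964]
tcp_rot: [[-0.999, 0.035, -0.001], [0.035, 0.999, -0.0], [0.001, -0.0, -1.0]]
contact_force: [0.1, -0.5, 0.7]
gripper_width: 0.0433
gripper_force: 0.0
```

```bash
python3 plan.py .56,-.05,.23,60 .5805,-.2432,.13,44.7
```

```text
14.55 [0.599  0.089  0.1964] 87.97 [ 0.13 -0.52  0.68] 0.0433
.56,-.05,.23,60
   [[[0.113, -0.468, -0.112], 0.1036], [[0.036, -0.48, -0.112], 0.1036], [[-0.042, -0.479, -0.112], 0.1036]]
.5805,-.2432,.13,44.7
   [[[-0.229, -0.314, 0.2], 0.034], [[-0.245, -0.301, 0.2], 0.034], [[-0.261, -0.288, 0.2], 0.034], [[-0.276, -0.274, 0.2], 0.034], [[-0.29, -0.259, 0.2], 0.034]]
```

Emit:
jog_arm(
  plan=[
    [[0.113,-0.468,-0.112],0.1036],
    [[0.036,-0.48,-0.112],0.1036],
    [[-0.042,-0.479,-0.112],0.1036],
  ],
)

```text
time: 14.92
tcp_pos: [0.5597, -0.0511, 0.2294]
tcp_rot: [[-0.864, 0.504, 0.0], [0.504, 0.864, -0.0], [-0.0, -0.0, -1.0]]
contact_force: [0.1, -0.4, 0.3]
gripper_width: 0.0439
gripper_force: 0.0
```

Emit:
jog_arm(
  plan=[
    [[-0.229,-0.314,0.2],0.034],
    [[-0.245,-0.301,0.2],0.034],
    [[-0.261,-0.288,0.2],0.034],
    [[-0.276,-0.274,0.2],0.034],
    [[-0.29,-0.259,0.2],0.034],
  ],
)

```text
time: 15.55
tcp_pos: [0.5807, -0.2444, 0.1282]
tcp_rot: [[-0.702, 0.712, -0.0], [0.712, 0.702, 0.0], [0.0, 0.0, -1.0]]
contact_force: [0.3, -0.2, -0.2]
gripper_width: 0.0434
gripper_force: 0.0
```

```bash
cat > chk.py <<'E'
from fit import *
def pale(c,box):
    im=c["image"].astype(np.uint8); hsv=cv2.cvtColor(im,cv2.COLOR_RGB2HSV); x0,y0,x1,y1=box
    return hsv[y0:y1,x0:x1]
def tri(cs,uvs):
    A=[];b=[]
    for c,(u,v) in zip(cs,uvs):
        o,d=ray(c,u,v); d/=np.linalg.norm(d); M=np.eye(3)-np.outer(d,d); A.append(M); b.append(M@o)
    return np.linalg.lstsq(np.vstack(A),np.hstack(b),rcond=None)[0]
E
python3 - <<'E'
from chk import *
import pickle
t=camera("top"); s=camera("side"); pickle.dump((t,s),open("c1.pkl","wb"))
t0=pickle.load(open("top0.pkl","rb"));s0=pickle.load(open("side0.pkl","rb"))
# predicted handle-top/bright areas for seated oblong
P=np.array([.627,.0896,.042]); a=np.radians(28); Z=np.array([-np.sin(a),0,np.cos(a)])
for c,c0 in((t,t0),(s,s0)):
    print("top of handle",np.round(proj(c,P+.078*Z),1),"neck",np.round(proj(c,P+.026*Z),1),"headtop",np.round(proj(c,P+.018*Z),1))
    X=np.array([np.cos(a),0,np.sin(a)]); print("head corners",[tuple(np.round(proj(c,P+.018*Z+i*.017*X+[j*.0012,j*.033,0]),1)) for i,j in((-1,-1),(-1,1),(1,1),(1,-1))])
    hsv=cv2.cvtColor(c["image"],cv2.COLOR_RGB2HSV).astype(int)
    box=(290,180,345,240) if c is t else (318,215,375,275)
    x0,y0,x1,y1=box; m=(hsv[y0:y1,x0:x1,1]<45)&(hsv[y0:y1,x0:x1,2]>110)
    k=np.argwhere(m); print("metal",len(k),(k.min(0)+[y0,x0])[::-1],(k.max(0)+[y0,x0])[::-1],(k.mean(0)+[y0,x0])[::-1])
    d=np.abs(c["image"].astype(int)-c0["image"]).sum(2)[y0:y1,x0:x1]>60; k=np.argwhere(d); print("diff",len(k),(k.min(0)+[y0,x0])[::-1],(k.max(0)+[y0,x0])[::-1])
for n,c in(("t0",t0),("t",t)):
    im=c["image"].astype(int); m=(im[...,2]>im[...,0]*1.4+8); k=np.argwhere(m[228:250,262:305]); print(n,len(k),k.mean(0)+[228,262])
E
python3 plan.py .5805,-.2432,.053,44.7,.02
```

```text
top of handle [314.3 206.2] neck [315.  200.2] headtop [315.2 199.3]
head corners [(np.float64(328.0), np.float64(205.6)), (np.float64(302.9), np.float64(205.5)), (np.float64(302.2), np.float64(193.0)), (np.float64(327.6), np.float64(193.0))]
metal 343 [302 191] [329 206] [315.90962099 197.72594752]
diff 623 [302 191] [339 217]
top of handle [332.6 229.1] neck [341.2 240.5] headtop [342.4 242.2]
head corners [(np.float64(338.9), np.float64(252.8)), (np.float64(335.6), np.float64(237.2)), (np.float64(345.9), np.float64(231.8)), (np.float64(349.6), np.float64(247.4))]
metal 208 [336 241] [374 274] [355.46634615 267.50480769]
diff 2578 [318 215] [374 274]
t0 174 [237.40804598 281.86206897]
t 174 [237.40804598 281.86206897]
15.65 [ 0.579  -0.2461  0.1259] 44.45 [-0.5   0.39 -0.31] 0.0438
.5805,-.2432,.053,44.7,.02
   [[[0.003, 0.008, 0.182], -0.0007], [[0.003, 0.008, 0.182], -0.0007], [[0.003, 0.008, 0.182], -0.0007], [[0.003, 0.008, 0.182], -0.0007]]
```

The oblong matches its seated prediction within about 1–2 px, and the rack hasn't moved. Next, grip the square.

Emit:
jog_arm(
  plan=[
    [[0,0.01,0.19],0],
    [[0,0.01,0.19],0],
    [[0,0.005,0.19],0],
    [[0,0,0.18],0],
    [[0,0,0],0],
  ],
)

```text
time: 16.27
tcp_pos: [0.5811, -0.2402, 0.0516]
tcp_rot: [[-0.704, 0.71, -0.004], [0.71, 0.704, 0.002], [0.004, -0.001, -1.0]]
contact_force: [0.0, 0.3, 0.4]
gripper_width: 0.0436
gripper_force: 0.0
```

Emit:
jog_arm(
  plan=[
    [[0,0,0],0],
    [[0,0,0],0],
    [[0,0,0],0],
  ],
  gripper=0,
  force=8,
)

```text
time: 16.65
tcp_pos: [0.583, -0.2419, 0.055]
tcp_rot: [[-0.703, 0.711, 0.001], [0.711, 0.703, -0.001], [-0.001, 0.0, -1.0]]
contact_force: [0.7, 0.1, -1.3]
gripper_width: 0.0222
gripper_force: 8.1
```

Emit:
jog_arm(
  plan=[
    [[0,0,-0.3],0],
    [[0,0,-0.3],0],
    [[0,0,-0.3],0],
    [[0,0,-0.3],0],
    [[0,0,0],0],
  ],
)

```text
time: 17.27
tcp_pos: [0.5844, -0.2425, 0.1775]
tcp_rot: [[-0.703, 0.711, 0.006], [0.711, 0.703, -0.003], [-0.006, 0.002, -1.0]]
contact_force: [0.7, 0.0, -0.8]
gripper_width: 0.0221
gripper_force: 8.0
```

```bash
python3 plan.py .715,.174,.17,88 .715,.174,.108,88
```

```text
17.275 [ 0.5844 -0.2425  0.1775] 44.7 [ 0.66  0.03 -0.75] 0.0221
.715,.174,.17,88
   [[[0.227, 0.429, 0.008], -0.0535], [[0.19, 0.446, 0.008], -0.0535], [[0.152, 0.461, 0.008], -0.0535], [[0.113, 0.472, 0.008], -0.0535], [[0.073, 0.48, 0.008], -0.0535]]
   [[[0.032, 0.484, 0.008], -0.0535], [[-0.008, 0.485, 0.008], -0.0535], [[-0.049, 0.483, 0.008], -0.0535], [[-0.089, 0.477, 0.008], -0.0535]]
.715,.174,.108,88
   [[[0.0, 0.0, 0.31], -0.0], [[0.0, 0.0, 0.31], -0.0]]
```

Emit:
jog_arm(
  plan=[
    [[0.227,0.429,0.0],-0.0535],
    [[0.19,0.446,0.0],-0.0535],
    [[0.152,0.461,0.0],-0.0535],
    [[0.113,0.472,0.0],-0.0535],
    [[0.073,0.48,0.0],-0.0535],
  ],
)

```text
time: 17.9
tcp_pos: [0.6545, -0.0083, 0.1719]
tcp_rot: [[-0.933, 0.36, -0.003], [0.36, 0.933, 0.0], [0.002, -0.001, -1.0]]
contact_force: [-0.1, -0.7, -1.5]
gripper_width: 0.0221
gripper_force: 8.0
```

Emit:
jog_arm(
  plan=[
    [[0.032,0.484,0.0],-0.0535],
    [[-0.008,0.485,0.0],-0.0535],
    [[-0.049,0.483,0.0],-0.0535],
    [[-0.089,0.477,0.0],-0.0535],
    [[0,0,0],0],
  ],
)

```text
time: 18.52
tcp_pos: [0.7122, 0.1791, 0.1712]
tcp_rot: [[-1.0, 0.029, -0.003], [0.029, 1.0, 0.001], [0.003, 0.001, -1.0]]
contact_force: [0.7, -0.5, -1.4]
gripper_width: 0.0219
gripper_force: 8.0
```

Emit:
jog_arm(
  plan=[
    [[0,0,0.23],0],
    [[0,0,0.23],0],
    [[0,0,0.22],0],
    [[0,0,0],0],
  ],
)

```text
time: 19.02
tcp_pos: [0.7106, 0.174, 0.1016]
tcp_rot: [[-0.999, 0.035, -0.007], [0.035, 0.999, -0.001], [0.007, -0.001, -1.0]]
contact_force: [0.6, 0.5, -1.4]
gripper_width: 0.0218
gripper_force: 8.0
```

```bash
python3 plan.py .669,.176,.109,88,.005
```

```text
19.025 [0.7106 0.174  0.1016] 87.97 [ 0.6   0.47 -1.38] 0.0218
.669,.176,.109,88,.005
   [[[0.046, 0.001, -0.008], -0.0], [[0.046, 0.001, -0.008], -0.0], [[0.046, 0.001, -0.008], -0.0], [[0.046, 0.001, -0.008], -0.0], [[0.046, 0.001, -0.008], -0.0]]
   [[[0.046, 0.001, -0.008], -0.0], [[0.046, 0.001, -0.008], -0.0], [[0.046, 0.001, -0.008], -0.0], [[0.046, 0.001, -0.008], -0.0]]
```

Emit:
jog_arm(
  plan=[
    [[0.05,0,-0.02],0],
    [[0.05,0,-0.02],0],
    [[0.05,0,0],0],
    [[0.05,0,0],0],
    [[0.05,0,0],0],
  ],
)

```text
time: 19.65
tcp_pos: [0.6902, 0.1764, 0.113]
tcp_rot: [[-0.999, 0.034, 0.006], [0.034, 0.999, 0.001], [-0.006, 0.001, -1.0]]
contact_force: [3.4, -0.3, 4.0]
gripper_width: 0.0221
gripper_force: 8.0
```

Emit:
jog_arm(
  plan=[
    [[0.05,0,0],0],
    [[0.05,0,0],0],
    [[0.05,0,0],0],
    [[0,0,0],0],
  ],
)

```text
time: 20.15
tcp_pos: [0.672, 0.1767, 0.1094]
tcp_rot: [[-0.999, 0.034, -0.002], [0.034, 0.999, -0.0], [0.002, -0.0, -1.0]]
contact_force: [0.1, -0.3, 1.1]
gripper_width: 0.0222
gripper_force: 8.0
```

```bash
python3 plan.py .669,.176,.109,88,.005
python3 - <<'E'
from h import *
s=camera("side")["image"].astype(int); m=(s[...,2]>s[...,0]*1.4+8); k=np.argwhere(m[215:250,298:312]); print(len(k),k.mean(0)+[215,298])
E
```

```text
20.15 [0.672  0.1767 0.1094] 88.05 [ 0.07 -0.31  1.06] 0.0222
.669,.176,.109,88,.005
   [[[0.03, -0.008, 0.004], 0.0006]]
122 [230.70491803 304.91803279]
```

Emit:
jog_arm(
  plan=[
    [[0.03,0,0],0],
    [[0.01,0,0],0],
    [[0,0,0],0],
  ],
)

```text
time: 20.58
tcp_pos: [0.6688, 0.1767, 0.1097]
tcp_rot: [[-0.999, 0.034, -0.001], [0.034, 0.999, -0.0], [0.001, -0.0, -1.0]]
contact_force: [2.0, 0.1, -1.6]
gripper_width: 0.0217
gripper_force: 8.0
```

Emit:
jog_arm(
  plan=[
    [[-0.08,0,-0.05],0],
    [[0,0,-0.25],0],
    [[0,0,-0.25],0],
    [[0,0,0],0],
  ],
  force=10,
)

```text
time: 21.08
tcp_pos: [0.679, 0.1768, 0.1682]
tcp_rot: [[-0.999, 0.034, 0.005], [0.034, 0.999, 0.001], [-0.005, 0.001, -1.0]]
contact_force: [-0.3, -0.4, -2.2]
gripper_width: 0.0218
gripper_force: 10.0
```

```bash
python3 - <<'E'
from h import *
import pickle
s=camera("side"); pickle.dump(s,open("s4.pkl","wb")); p=sense()["tcp_pos"]; g=p+[0,0,.019]; print(p)
def corners(th,h=.061):
    a=np.radians(th); X=np.array([np.cos(a),-.035,np.sin(a)]); c=g+h*np.array([np.sin(a),0,-np.cos(a)])+[-.001,-.024,0]
    return np.round(proj(s,c-.024*X),1),np.round(proj(s,c+.024*X),1)
for th in(20,24,28,32): print(th,corners(th))
im=s["image"].astype(int); u,v=map(int,proj(s,g-[0,.02,.04])); 
hsv=cv2.cvtColor(s["image"],cv2.COLOR_RGB2HSV).astype(int)
x0,y0=u-14,v-16; sub=hsv[y0:y0+40,x0:x0+40]; m=((sub[...,1]<40)&(sub[...,2]>120)); print(x0,y0)
for r in m: print("".join("#" if q else "." for q in r))
E
python3 plan.py .5815,.179,.13,88
```

```text
[0.67791355 0.17660181 0.16611027]
20 (array([358.2, 209. ]), array([374.2, 203.1]))
24 (array([359.8, 208.8]), array([375.4, 202.1]))
28 (array([361.4, 208.5]), array([376.5, 201. ]))
32 (array([363. , 208.1]), array([377.6, 199.9]))
345 185
........................................
........................................
........................................
......................#######...........
......................########..........
......................########..........
.......................########.........
.......................########.........
.......................########.........
.....................##########.........
.............###...############.........
.............###################........
.............###################........
..............##################........
..............##################........
..............##################........
..............#################.........
...............##############...........
...............############.............
...............##########...............
................#######..............
[... 265 characters left out ...]
.........................
........................................
........................................
........................................
........................................
........................................
........................................
........................................
........................................
........................................
........................................
........................................
........................................
21.125 [0.6779 0.1766 0.1661] 88.04 [ 0.19  0.05 -1.95] 0.022
.5815,.179,.13,88
   [[[0.321, -0.003, 0.12], 0.0001], [[0.321, -0.003, 0.12], 0.0001], [[0.321, -0.003, 0.12], 0.0001]]
```

The tilt is about 28°. Insert the square.

Emit:
jog_arm(
  plan=[
    [[0.32,0,0.12],0],
    [[0.32,0,0.12],0],
    [[0.31,-0.008,0.12],0],
    [[0,0,0.1],0],
    [[0,0,0],0],
  ],
)

```text
time: 21.75
tcp_pos: [0.5815, 0.1787, 0.1174]
tcp_rot: [[-0.999, 0.034, -0.003], [0.034, 0.999, -0.001], [0.003, -0.001, -1.0]]
contact_force: [0.6, 0.7, -1.5]
gripper_width: 0.0223
gripper_force: 10.0
```

```bash
python3 plan.py .5827,.1792,.112,88 .5965,.1785,.086,88,.006
```

```text
21.75 [0.5815 0.1787 0.1174] 88.04 [ 0.58  0.66 -1.47] 0.0223
.5827,.1792,.112,88
   [[[-0.012, 0.005, 0.054], 0.0004]]
.5965,.1785,.086,88,.006
   [[[-0.028, -0.0, 0.052], -0.0], [[-0.028, -0.0, 0.052], -0.0], [[-0.028, -0.0, 0.052], -0.0], [[-0.028, -0.0, 0.052], -0.0], [[-0.028, -0.0, 0.052], -0.0]]
```

Emit:
jog_arm(
  plan=[
    [[-0.012,0,0.054],0],
    [[-0.028,0,0.052],0],
    [[-0.028,0,0.052],0],
    [[-0.028,0,0.052],0],
    [[0,0,0],0],
  ],
)

```text
time: 22.38
tcp_pos: [0.5916, 0.1785, 0.0974]
tcp_rot: [[-0.999, 0.034, -0.001], [0.034, 0.999, -0.0], [0.001, -0.0, -1.0]]
contact_force: [0.7, -0.3, -0.8]
gripper_width: 0.0222
gripper_force: 10.0
```

Emit:
jog_arm(
  plan=[
    [[-0.024,0,0.045],0],
    [[-0.024,0,0.045],0],
    [[0,0,0],0],
  ],
)

```text
time: 22.75
tcp_pos: [0.5964, 0.1784, 0.0886]
tcp_rot: [[-0.999, 0.034, -0.001], [0.034, 0.999, -0.0], [0.001, -0.0, -1.0]]
contact_force: [-0.3, 0.3, -1.5]
gripper_width: 0.0216
gripper_force: 10.0
```

Emit:
jog_arm(
  plan=[
    [[-0.016,0,0.03],0],
    [[-0.016,0,0.03],0],
    [[0,0,0],0],
  ],
)

```text
time: 23.12
tcp_pos: [0.601, 0.1784, 0.0848]
tcp_rot: [[-0.999, 0.034, 0.003], [0.034, 0.999, 0.0], [-0.002, 0.0, -1.0]]
contact_force: [-1.5, -1.5, 6.3]
gripper_width: 0.0216
gripper_force: 10.0
```

Contact came 8 mm above floor level, with the tool about 4 mm uphill of the axis. Shift down-slope and try again.

Emit:
jog_arm(
  plan=[
    [[0.02,0,-0.01],0],
    [[0.025,0,0.01],0],
    [[0,0,0],0],
  ],
)

```text
time: 23.5
tcp_pos: [0.5958, 0.1786, 0.0835]
tcp_rot: [[-0.999, 0.034, 0.002], [0.034, 0.999, 0.0], [-0.002, 0.0, -1.0]]
contact_force: [2.9, -0.5, 0.8]
gripper_width: 0.0219
gripper_force: 10.0
```

Emit:
jog_arm(
  plan=[
    [[-0.01,0,0.025],0],
    [[-0.01,0,0.025],0],
    [[0,0,0],0],
  ],
)

```text
time: 23.88
tcp_pos: [0.5981, 0.1786, 0.0802]
tcp_rot: [[-0.999, 0.034, 0.002], [0.034, 0.999, 0.0], [-0.002, 0.0, -1.0]]
contact_force: [-2.8, -0.6, 10.4]
gripper_width: 0.0222
gripper_force: 10.0
```

Emit:
jog_arm(
  plan=[
    [[0.015,0.01,0],0],
    [[0.015,-0.02,0],0],
    [[-0.02,0.01,0.005],0],
    [[0,0,0],0],
  ],
  force=6,
)

```text
time: 24.38
tcp_pos: [0.5968, 0.1785, 0.0788]
tcp_rot: [[-0.999, 0.034, 0.001], [0.034, 0.999, 0.0], [-0.001, 0.0, -1.0]]
contact_force: [-1.2, -0.5, 8.8]
gripper_width: 0.0218
gripper_force: 6.0
```

Run:
```python
from h import *
import pickle
st=sense(); print(st["tcp_pos"],st["contact_force"])
s=camera("side"); pickle.dump(s,open("s5.pkl","wb"))
im=s["image"].astype(int); m=(im[...,2]>im[...,0]*1.4+8); k=np.argwhere(m[215:250,298:312]); print("tab",len(k),k.mean(0)+[215,298])
P=np.array([.630,.1775,.042]); 
for th in(24,28,32):
  for d in(0,.005):
    a=np.radians(th); X=np.array([np.cos(a),-.035*np.cos(a),np.sin(a)]); Z=np.array([-np.sin(a),.016,np.cos(a)]); Y=np.array([.035,1,0])
    print(th,d,[tuple(np.round(proj(s,P+(d+.018)*Z+i*.024*X+j*.024*Y),1).tolist()) for i,j in((-1,-1),(1,-1),(1,1),(-1,1))])
hsv=cv2.cvtColor(s["image"],cv2.COLOR_RGB2HSV).astype(int)
x0,y0=318,200; sub=hsv[y0:y0+50,x0:x0+45]; I=im[y0:y0+50,x0:x0+45]
for r in range(50): print(y0+r,"".join("b" if I[r,q,2]>I[r,q,0]*1.4+8 else "#" if sub[r,q,1]<40 and sub[r,q,2]>100 else "k" if sub[r,q,2]<70 else "." for q in range(45)))
```

```text
[0.59681744 0.17853977 0.07878534] [-1.20957685 -0.53589552  8.77177366]
tab 121 [230.75206612 304.97520661]
24 0 [(332.0, 230.5), (347.0, 224.0), (344.5, 213.6), (329.9, 220.0)]
24 0.005 [(331.4, 229.4), (346.4, 222.9), (343.9, 212.5), (329.2, 218.9)]
28 0 [(331.9, 231.0), (346.4, 223.9), (343.9, 213.4), (329.7, 220.5)]
28 0.005 [(331.1, 230.0), (345.6, 222.8), (343.2, 212.4), (329.0, 219.5)]
32 0 [(331.8, 231.6), (345.8, 223.7), (343.3, 213.3), (329.7, 221.1)]
32 0.005 [(330.9, 230.6), (344.9, 222.7), (342.4, 212.3), (328.8, 220.1)]
200 kkkkkkkkkkkkkkkkkkkkkkkkkk...................
201 kkkkkkkkkkkkkkkkkkkkkkkkkkk..................
202 kkkkkkkkkkkkkkkkkkkkkkkkkkkk#................
203 kkkkkkkkkkkkkkkkkkkkkkkkkkkk#................
204 k.kkkkkkkkkkkkkkkkkkkkkkk..k#................
205 ...kk.kkkkkkkkkkkkkkkkkkkkkk.................
206 ...kk..kkkkkkkkkkkkkkk.kkkkk.................
207 ..kkkkkkk..kkkkkkkkkkk.kkkkkk................
208 ...kkkkkkk.kkkkkkkkkkkkkkkkkk................
209 ...kkkkkkkkkkkkkkkkkkkkkkkkkk................
210 ...kkkkkkkkkkkkkkkkkkkkkkkkkk................
211 ...kk
[... 1240 characters left out ...]

236 ..........................######.............
237 ..........................######.............
238 ..........................######.............
239 ..........................#####..............
240 ........................#########............
241 ......................###########............
242 .kkkkk.............##############............
243 kkkkkk.............##############............
244 kkkkkkk............##############............
245 kkkkkkk............###############...........
246 kkkkkkk............###############...........
247 kkkkkkk.............##############...........
248 kkkkkkk.............#############............
249 kkkkkkk.............##########...............
```

The head's near corner at (347,224) matches the seated prediction. Release, then check again with the arm clear.

Emit:
jog_arm(
  plan=[
    [[0.005,0,-0.005],0],
    [[0,0,0],0],
    [[0,0,0],0],
  ],
  gripper=0.5,
)

```text
time: 24.8
tcp_pos: [0.5951, 0.1784, 0.0774]
tcp_rot: [[-0.999, 0.034, -0.002], [0.034, 0.999, -0.0], [0.002, -0.0, -1.0]]
contact_force: [-1.0, -0.4, -0.2]
gripper_width: 0.0411
gripper_force: 0.0
```

Emit:
jog_arm(
  plan=[
    [[0,0,-0.4],0],
    [[0,0,-0.4],0],
    [[0,0,-0.4],0],
    [[0,0,0],0],
  ],
)

```text
time: 25.3
tcp_pos: [0.5982, 0.179, 0.2026]
tcp_rot: [[-0.999, 0.034, 0.007], [0.034, 0.999, 0.001], [-0.007, 0.001, -1.0]]
contact_force: [0.3, -0.7, -1.1]
gripper_width: 0.0437
gripper_force: 0.0
```

```bash
python3 plan.py .56,0,.22,70 .5202,-.138,.13,57.5
```

```text
25.3 [0.5982 0.179  0.2026] 88.04 [ 0.34 -0.75 -1.06] 0.0437
.56,0,.22,70
   [[[0.08, -0.45, -0.043], 0.0501], [[0.044, -0.455, -0.043], 0.0501], [[0.009, -0.457, -0.043], 0.0501], [[-0.027, -0.457, -0.043], 0.0501]]
.5202,-.138,.13,57.5
   [[[-0.024, -0.358, 0.225], 0.0347], [[-0.044, -0.356, 0.225], 0.0347], [[-0.063, -0.353, 0.225], 0.0347], [[-0.083, -0.349, 0.225], 0.0347]]
```

Emit:
jog_arm(
  plan=[
    [[0.08,-0.45,-0.043],0.0501],
    [[0.044,-0.455,-0.043],0.0501],
    [[0.009,-0.457,-0.043],0.0501],
    [[-0.027,-0.457,-0.043],0.0501],
  ],
)

```text
time: 25.8
tcp_pos: [0.5563, -0.0015, 0.2139]
tcp_rot: [[-0.939, 0.344, -0.002], [0.344, 0.939, 0.0], [0.002, -0.001, -1.0]]
contact_force: [0.7, 0.3, -0.7]
gripper_width: 0.0436
gripper_force: 0.0
```

Emit:
jog_arm(
  plan=[
    [[-0.024,-0.358,0.225],0.0347],
    [[-0.044,-0.356,0.225],0.0347],
    [[-0.063,-0.353,0.225],0.0347],
    [[-0.083,-0.349,0.225],0.0347],
    [[0,0,0],0],
  ],
)

```text
time: 26.42
tcp_pos: [0.5148, -0.1392, 0.1218]
tcp_rot: [[-0.842, 0.54, -0.006], [0.54, 0.842, 0.002], [0.006, -0.001, -1.0]]
contact_force: [0.1, 0.6, -0.2]
gripper_width: 0.0438
gripper_force: 0.0
```

```bash
cat > seat.py <<'E'
from fit import *
import pickle,sys
dims={"round":(.0875,.028,.028),"square":(0,.024,.024),"oblong":(-.088,.017,.033)}
def pred(c,n,d=0,th=28,P=(.630,.1775,.042),yaw=-.035):
    a=np.radians(th); cz,sz=np.cos(yaw),np.sin(yaw); dy,hx,hy=dims[n]
    X=np.array([np.cos(a)*cz,np.cos(a)*sz,np.sin(a)]); Y=np.array([-sz,cz,0]); Z=np.cross(X,Y); o=np.array(P)+dy*Y+d*Z
    if n=="round": tt=np.linspace(0,2*np.pi,60); L=[o+.018*Z+.028*(np.cos(q)*X+np.sin(q)*Y) for q in tt]
    else: L=[o+.018*Z+i*hx*X+j*hy*Y for i,j in((-1,-1),(-1,1),(1,1),(1,-1))]
    H=[o+.078*Z+i*.011*X+j*.011*Y for i,j in((-1,-1),(-1,1),(1,1),(1,-1))]
    return [np.array([proj(c,p) for p in q]) for q in(L,H)]
if __name__=="__main__":
    t=camera("top"); s=camera("side"); pickle.dump((t,s),open("c2.pkl","wb"))
    for nm,c in(("top",t),("side",s)):
        hsv=cv2.cvtColor(c["image"],cv2.COLOR_RGB2HSV).astype(int); im=c["image"].astype(int)
        k=np.argwhere((im[...,2]>im[...,0]*1.4+8)[228:250,262:305]) if nm=="top" else np.argwhere((im[...,2]>im[...,0]*1.4+8)[215:250,298:312]); print("tab",k.mean(0))
        for n in sys.argv[1:]:
            L,H=pred(c,n); print(nm,n,"head pred",L.min(0).round(1),L.max(0).round(1),"handle",H.round(0).astype(int).tolist())
            A=np.vstack([L,H]); x0,y0=(A.min(0)-5).astype(int); x1,y1=(A.max(0)+6).astype(int); print(x0,y0)
            for y in range(y0,y1): print(y,"".join("b" if im[y,x,2]>im[y,x,0]*1.4+8 else "#" if hsv[y,x,1]<45 and hsv[y,x,2]>110 else "H" if hsv[y,x,0]>18 and hsv[y,x,0]<32 and hsv[y,x,2]>150 and hsv[y,x,1]>60 and hsv[y,x,1]<135 else "." for x in range(x0,x1)))
E
python3 seat.py square; python3 plan.py .5202,-.138,.053,57.5,.02
```

```text
tab [ 9.42774566 19.79190751]
top square head pred [271.9 190.3] [290.9 208. ] handle [[283, 210], [274, 210], [274, 202], [283, 202]]
266 185
185 ..............................
186 ..............................
187 ..............................
188 ..............................
189 ......bbbbbbbbbbbbbbbbbbb.....
190 ........................b.....
191 ......####################....
192 ......####################....
193 ......###################.....
194 ......###################.....
195 ......###################.....
196 ......###################.....
197 ......####################....
198 ......####################....
199 ......#####HHHHHHH.#######....
200 ......#####HHHHHHH.#######....
201 ......####HHHHHHHH.#######....
202 ......####HHHHHHH..#######....
203 ......###HHHHHHHH..#######....
204 ......###HHHHHHHH..#######....
205 ......###HHHHHHHH..#######....
206 ......###HHHHHHHH..#######....
207 ......###HHHHHHHH.########....
208 ......###HHHHHHHH.########....
209 .......##HHHHHHHH.#######.....
210 ........HHHHHHHHH.............
211 .........HHHHHHH..............
212 ........
[... 1469 characters left out ...]
..
231 .............###.HHHHH..####.....
232 ............#######.HH.######....
233 ...........####.#####H########...
234 .........#####..####..########...
235 .......######....#############...
236 ..##########....########.#.####..
26.525 [ 0.5171 -0.1379  0.1244] 57.48 [-0.45 -0.17 -0.32] 0.0432
.5202,-.138,.053,57.5,.02
   [[[-0.007, 0.004, 0.178], -0.0001], [[-0.007, 0.004, 0.178], -0.0001], [[-0.007, 0.004, 0.178], -0.0001], [[-0.007, 0.004, 0.178], -0.0001]]seat.py:15: RuntimeWarning: Mean of empty slice.
  k=np.argwhere((im[...,2]>im[...,0]*1.4+8)[228:250,262:305]) if nm=="top" else np.argwhere((im[...,2]>im[...,0]*1.4+8)[215:250,298:312]); print("tab",k.mean(0))
  ret = um.true_divide(
```

The square is seated: metal spans 272–291 × 191–209 against a predicted 272–291 × 190–208. The rack hasn't moved. Now the round.

Emit:
jog_arm(
  plan=[
    [[-0.01,0.004,0.17],0],
    [[-0.01,0,0.17],0],
    [[-0.005,0,0.17],0],
    [[0,0,0.17],0],
    [[0,0,0],0],
  ],
)

```text
time: 27.15
tcp_pos: [0.5186, -0.1384, 0.0551]
tcp_rot: [[-0.844, 0.537, -0.004], [0.537, 0.844, 0.002], [0.004, -0.001, -1.0]]
contact_force: [0.2, -0.2, -0.1]
gripper_width: 0.0434
gripper_force: 0.0
```

Emit:
jog_arm(
  plan=[
    [[0,0,0],0],
    [[0,0,0],0],
    [[0,0,0],0],
  ],
  gripper=0,
  force=8,
)

```text
time: 27.52
tcp_pos: [0.5211, -0.1394, 0.0583]
tcp_rot: [[-0.843, 0.537, 0.002], [0.537, 0.843, -0.001], [-0.002, 0.001, -1.0]]
contact_force: [-0.4, -0.2, -0.9]
gripper_width: 0.0219
gripper_force: 8.1
```

Emit:
jog_arm(
  plan=[
    [[0,0,-0.33],0],
    [[0,0,-0.33],0],
    [[0,0,-0.33],0],
    [[0,0,-0.33],0],
    [[0,0,0],0],
  ],
)

```text
time: 28.15
tcp_pos: [0.5219, -0.1401, 0.1924]
tcp_rot: [[-0.843, 0.537, 0.006], [0.537, 0.843, -0.003], [-0.006, 0.001, -1.0]]
contact_force: [0.6, 0.6, -2.5]
gripper_width: 0.022
gripper_force: 8.0
```

```bash
python3 plan.py .725,.2625,.18,88 .725,.2625,.11,88
```

```text
28.15 [ 0.5219 -0.1401  0.1924] 57.51 [ 0.63  0.56 -2.51] 0.022
.725,.2625,.18,88
   [[[0.045, 0.449, 0.012], -0.0339], [[0.021, 0.45, 0.012], -0.0339], [[-0.003, 0.451, 0.012], -0.0339], [[-0.027, 0.45, 0.012], -0.0339], [[-0.051, 0.448, 0.012], -0.0339]]
   [[[-0.075, 0.445, 0.012], -0.0339], [[-0.098, 0.44, 0.012], -0.0339], [[-0.121, 0.434, 0.012], -0.0339], [[-0.144, 0.427, 0.012], -0.0339], [[-0.167, 0.419, 0.012], -0.0339]]
.725,.2625,.11,88
   [[[0.0, 0.0, 0.35], -0.0], [[0.0, 0.0, 0.35], -0.0]]
```

Emit:
jog_arm(
  plan=[
    [[0.045,0.449,0.012],-0.0339],
    [[0.021,0.45,0.012],-0.0339],
    [[-0.003,0.451,0.012],-0.0339],
    [[-0.027,0.45,0.012],-0.0339],
    [[-0.051,0.448,0.012],-0.0339],
  ],
)

```text
time: 28.78
tcp_pos: [0.621, 0.0634, 0.1807]
tcp_rot: [[-0.956, 0.295, -0.003], [0.295, 0.956, -0.0], [0.003, -0.001, -1.0]]
contact_force: [0.4, -0.9, -1.6]
gripper_width: 0.0221
gripper_force: 8.0
```

Emit:
jog_arm(
  plan=[
    [[-0.075,0.445,0.012],-0.0339],
    [[-0.098,0.44,0.012],-0.0339],
    [[-0.121,0.434,0.012],-0.0339],
    [[-0.144,0.427,0.012],-0.0339],
    [[-0.167,0.419,0.012],-0.0339],
  ],
)

```text
time: 29.4
tcp_pos: [0.7225, 0.2643, 0.174]
tcp_rot: [[-0.999, 0.033, -0.003], [0.033, 0.999, -0.001], [0.003, -0.001, -1.0]]
contact_force: [0.7, -0.6, -1.6]
gripper_width: 0.0217
gripper_force: 8.0
```

Emit:
jog_arm(
  plan=[
    [[0,0,0.22],0],
    [[0,0,0.22],0],
    [[0,0,0.22],0],
    [[0,0,0],0],
    [[0,0,0],0],
  ],
)

```text
time: 30.02
tcp_pos: [0.7235, 0.2627, 0.1119]
tcp_rot: [[-0.999, 0.035, 0.001], [0.035, 0.999, 0.0], [-0.001, 0.0, -1.0]]
contact_force: [-0.3, 1.6, -1.7]
gripper_width: 0.0221
gripper_force: 8.0
```

```bash
python3 plan.py .675,.264,.112,88,.005
```

```text
30.025 [0.7235 0.2627 0.1119] 87.97 [-0.33  1.6  -1.68] 0.0221
.675,.264,.112,88,.005
   [[[0.048, -0.0, -0.0], -0.0], [[0.048, -0.0, -0.0], -0.0], [[0.048, -0.0, -0.0], -0.0], [[0.048, -0.0, -0.0], -0.0], [[0.048, -0.0, -0.0], -0.0]]
   [[[0.048, -0.0, -0.0], -0.0], [[0.048, -0.0, -0.0], -0.0], [[0.048, -0.0, -0.0], -0.0], [[0.048, -0.0, -0.0], -0.0], [[0.048, -0.0, -0.0], -0.0]]
```

Emit:
jog_arm(
  plan=[
    [[0.05,0,0],0],
    [[0.05,0,0],0],
    [[0.05,0,0],0],
    [[0.05,0,0],0],
    [[0.05,0,0],0],
  ],
)

```text
time: 30.65
tcp_pos: [0.6989, 0.2644, 0.1126]
tcp_rot: [[-0.999, 0.035, 0.003], [0.035, 0.999, 0.001], [-0.003, 0.001, -1.0]]
contact_force: [2.4, -0.7, 1.6]
gripper_width: 0.0222
gripper_force: 8.0
```

Emit:
jog_arm(
  plan=[
    [[0.05,0,0],0],
    [[0.05,0,0],0],
    [[0.05,0,0],0],
    [[0.05,0,0],0],
    [[0,0,0],0],
  ],
)

```text
time: 31.28
tcp_pos: [0.6777, 0.2651, 0.1115]
tcp_rot: [[-0.999, 0.034, -0.0], [0.034, 0.999, 0.0], [0.0, 0.0, -1.0]]
contact_force: [2.1, 1.0, 2.0]
gripper_width: 0.0216
gripper_force: 8.0
```

Emit:
jog_arm(
  plan=[
    [[0.035,0,0],0],
    [[0,0,0],0],
    [[0,0,0],0],
  ],
)

```text
time: 31.65
tcp_pos: [0.6745, 0.2651, 0.1112]
tcp_rot: [[-0.999, 0.035, -0.0], [0.035, 0.999, 0.0], [0.0, 0.0, -1.0]]
contact_force: [0.6, -0.0, 2.7]
gripper_width: 0.022
gripper_force: 8.0
```

Emit:
jog_arm(
  plan=[
    [[-0.08,0,-0.05],0],
    [[0,0,-0.25],0],
    [[0,0,-0.25],0],
    [[0,0,0],0],
  ],
  force=10,
)

```text
time: 32.15
tcp_pos: [0.6839, 0.265, 0.1683]
tcp_rot: [[-0.999, 0.035, 0.003], [0.035, 0.999, 0.001], [-0.003, 0.001, -1.0]]
contact_force: [0.2, 0.3, -1.9]
gripper_width: 0.022
gripper_force: 10.0
```

```bash
python3 - <<'E'
from h import *
import pickle
s=camera("side"); pickle.dump(s,open("s6.pkl","wb")); p=sense()["tcp_pos"]; g=p+[0,0,.019]; print(p)
im=s["image"].astype(int); m=(im[...,2]>im[...,0]*1.4+8); k=np.argwhere(m[215:250,298:312]); print("tab",len(k),k.mean(0)+[215,298])
hsv=cv2.cvtColor(s["image"],cv2.COLOR_RGB2HSV).astype(int)
u,v=map(int,proj(s,g-[0,.02,.04])); x0,y0=u-16,v-16; sub=hsv[y0:y0+34,x0:x0+42]; M=((sub[...,1]<45)&(sub[...,2]>105)); print(x0,y0)
for r in M: print("".join("#" if q else "." for q in r))
for th in(20,24,28,32):
    a=np.radians(th); X=np.array([np.cos(a),-.035,np.sin(a)]); Y=np.array([.035,1,0]); c=g+.064*np.array([np.sin(a),0,-np.cos(a)])
    L=np.array([proj(s,c+.028*(np.cos(q)*X+np.sin(q)*Y)) for q in np.linspace(0,2*np.pi,90)])
    print(th,"lowest",L[L[:,1].argmax()].round(1),"left",L[L[:,0].argmin()].round(1),"right",L[L[:,0].argmax()].round(1))
E
python3 plan.py .583,.2677,.13,88
```

```text
[0.68290589 0.26476227 0.16639656]
tab 123 [230.79674797 304.94308943]
338 166
..........................................
..........................................
..........................................
..........................................
.........................#####............
........................########..........
.........................########.........
.........................########.........
.........................#########........
.........................##########.......
.........................##########.......
.................##....#############......
................###...##############......
................####################......
................###################.......
................###################.......
................##################........
................##################........
................#################.........
.................###############..........
..................#############...........
...................##########.............
....................########..............
.......................##.......
[... 177 characters left out ...]
.....
..........................................
..........................................
..........................................
..........................................
..........................................
..........................................
20 lowest [357.2 189.8] left [351.5 185.6] right [369.4 181.2]
24 lowest [358.1 189.5] left [353.1 185.5] right [370.6 180.2]
28 lowest [359.6 189.1] left [354.7 185.2] right [371.7 179. ]
32 lowest [360.6 188.6] left [356.2 184.9] right [372.7 177.9]
32.2 [0.6829 0.2648 0.1664] 88.02 [-0.38 -0.13 -2.72] 0.0218
.583,.2677,.13,88
   [[[0.333, -0.002, 0.121], 0.0001], [[0.333, -0.002, 0.121], 0.0001], [[0.333, -0.002, 0.121], 0.0001]]
```

The tilt is about 30°. Insert the round, aiming slightly down-slope.

Emit:
jog_arm(
  plan=[
    [[0.34,0,0.12],0],
    [[0.34,0,0.12],0],
    [[0.34,-0.015,0.12],0],
    [[0,0,0.11],0],
    [[0,0,0],0],
  ],
)

```text
time: 32.83
tcp_pos: [0.5796, 0.2663, 0.117]
tcp_rot: [[-0.999, 0.034, -0.003], [0.034, 0.999, -0.001], [0.003, -0.001, -1.0]]
contact_force: [1.7, 0.9, -1.4]
gripper_width: 0.0217
gripper_force: 10.0
```

```bash
python3 plan.py .5945,.267,.09,88,.006
```

```text
32.825 [0.5796 0.2663 0.117 ] 88.03 [ 1.72  0.92 -1.4 ] 0.0217
.5945,.267,.09,88,.006
   [[[-0.025, 0.002, 0.045], 0.0001], [[-0.025, 0.002, 0.045], 0.0001], [[-0.025, 0.002, 0.045], 0.0001], [[-0.025, 0.002, 0.045], 0.0001], [[-0.025, 0.002, 0.045], 0.0001]]
   [[[-0.025, 0.002, 0.045], 0.0001]]
```

Emit:
jog_arm(
  plan=[
    [[-0.025,0.002,0.045],0],
    [[-0.025,0.002,0.045],0],
    [[-0.025,0.002,0.045],0],
    [[-0.025,0.002,0.045],0],
    [[0,0,0],0],
  ],
)

```text
time: 33.45
tcp_pos: [0.5905, 0.2671, 0.1007]
tcp_rot: [[-0.999, 0.035, -0.001], [0.035, 0.999, -0.0], [0.001, -0.0, -1.0]]
contact_force: [-0.0, 0.2, -2.9]
gripper_width: 0.0218
gripper_force: 10.0
```

Emit:
jog_arm(
  plan=[
    [[-0.02,0,0.04],0],
    [[-0.02,0,0.04],0],
    [[0,0,0],0],
  ],
)

```text
time: 33.83
tcp_pos: [0.5946, 0.267, 0.0928]
tcp_rot: [[-0.999, 0.035, -0.0], [0.035, 0.999, -0.0], [0.0, -0.0, -1.0]]
contact_force: [-0.5, 0.4, -2.5]
gripper_width: 0.0223
gripper_force: 10.0
```

Emit:
jog_arm(
  plan=[
    [[-0.016,0,0.03],0],
    [[-0.016,0,0.03],0],
    [[0,0,0],0],
  ],
)

```text
time: 34.2
tcp_pos: [0.5988, 0.2672, 0.0885]
tcp_rot: [[-0.999, 0.035, 0.002], [0.035, 0.999, 0.0], [-0.002, 0.0, -1.0]]
contact_force: [-0.1, 0.3, 3.6]
gripper_width: 0.0219
gripper_force: 10.0
```

Emit:
jog_arm(
  plan=[
    [[0.02,0,-0.005],0],
    [[0.02,0,0.01],0],
    [[0,0,0],0],
  ],
)

```text
time: 34.58
tcp_pos: [0.5948, 0.2673, 0.0879]
tcp_rot: [[-0.999, 0.035, 0.002], [0.035, 0.999, 0.0], [-0.002, 0.0, -1.0]]
contact_force: [3.2, 0.2, 4.9]
gripper_width: 0.0223
gripper_force: 10.0
```

Emit:
jog_arm(
  plan=[
    [[-0.012,0,0.025],0],
    [[-0.01,0,0.025],0],
    [[0,0,0],0],
  ],
)

```text
time: 34.95
tcp_pos: [0.5973, 0.2673, 0.0844]
tcp_rot: [[-0.999, 0.035, 0.003], [0.035, 0.999, 0.001], [-0.003, 0.001, -1.0]]
contact_force: [-0.4, -2.7, 12.1]
gripper_width: 0.0218
gripper_force: 10.0
```

Emit:
jog_arm(
  plan=[
    [[-0.012,0,0.025],0],
    [[0,0,0],0],
  ],
)

```text
time: 35.2
tcp_pos: [0.5987, 0.2672, 0.0821]
tcp_rot: [[-0.999, 0.034, 0.003], [0.034, 0.999, 0.0], [-0.003, 0.001, -1.0]]
contact_force: [-1.1, -1.7, 13.5]
gripper_width: 0.0221
gripper_force: 10.0
```

Emit:
jog_arm(
  plan=[
    [[0.015,-0.015,0],0],
    [[0.015,-0.015,0],0],
    [[-0.02,0.01,0.01],0],
    [[0,0,0],0],
  ],
  force=6,
)

```text
time: 35.7
tcp_pos: [0.5968, 0.2668, 0.08]
tcp_rot: [[-0.999, 0.034, 0.002], [0.034, 0.999, 0.003], [-0.002, 0.003, -1.0]]
contact_force: [-0.2, 3.4, 8.9]
gripper_width: 0.0218
gripper_force: 6.0
```

```bash
python3 seat.py round 2>/dev/null | sed -n '/side/,$p'; python3 plan.py
```

```text
side round head pred [325.8 196.9] [342.  210.9] handle [[322, 195], [321, 190], [327, 187], [328, 191]]
315 181
181 .................................
182 .................................
183 .................................
184 .................................
185 .................................
186 .................................
187 .................................
188 .................................
189 .................................
190 .................................
191 .................................
192 .................................
193 .................................
194 .................................
195 .................................
196 .......................#.........
197 ...................#######.......
198 ..................#########......
199 ...............HHH.#########.....
200 ...............HHH.#########.....
201 ...............HH.###########....
202 ................#############....
203 ..........##################.....
204 ..........##################.....
205 ...H......###HH.###########......
206 ...H........HHHH##########.......
207 ...H.....HHHHHHHH########........
208 ....H....HHHHHHHH.######.........
209 ....H....HHHHHHHHH.####..........
210 ....H....HHHHHHHHHH##............
211 ....H.....HHHHHHHHHH.............
212 .....H.....HHHHHHHHH.......#.....
213 ...........HHHHHHHHH.....####....
214 ............HHHHHHHHH..#######...
215 .............HHHHHHHHH.########..
35.8 [0.5968 0.2668 0.08  ] 88.04 [0.25 3.83 8.18] 0.022
```

The visible metal (325–343 × 196–210) matches the seated prediction. Release and check with the arm clear.

Emit:
jog_arm(
  plan=[
    [[0.005,0,-0.005],0],
    [[0,0,0],0],
    [[0,0,0],0],
  ],
  gripper=0.5,
)

```text
time: 36.17
tcp_pos: [0.5949, 0.2648, 0.0779]
tcp_rot: [[-0.999, 0.035, -0.002], [0.035, 0.999, -0.001], [0.002, -0.001, -1.0]]
contact_force: [-0.2, -0.4, -0.6]
gripper_width: 0.0407
gripper_force: 0.0
```

Emit:
jog_arm(
  plan=[
    [[0,0,-0.4],0],
    [[0,0,-0.4],0],
    [[0,0,-0.4],0],
    [[0,0,0],0],
  ],
)

```text
time: 36.67
tcp_pos: [0.598, 0.2657, 0.2034]
tcp_rot: [[-0.999, 0.035, 0.007], [0.035, 0.999, 0.002], [-0.007, 0.002, -1.0]]
contact_force: [1.3, -0.5, -0.5]
gripper_width: 0.0433
gripper_force: 0.0
```

```bash
python3 plan.py .40,.19,.2,88 .40,.19,.1,88
```

```text
36.675 [0.598  0.2657 0.2034] 88.01 [ 1.34 -0.5  -0.45] 0.0433
.40,.19,.2,88
   [[[0.391, -0.165, 0.007], 0.0], [[0.391, -0.165, 0.007], 0.0], [[0.39, -0.165, 0.007], 0.0], [[0.39, -0.165, 0.007], 0.0], [[0.39, -0.165, 0.007], 0.0]]
.40,.19,.1,88
   [[[0.0, 0.0, 0.5], -0.0], [[0.0, 0.0, 0.5], -0.0]]
```

Emit:
jog_arm(
  plan=[
    [[0.4,-0.168,0],0],
    [[0.4,-0.168,0],0],
    [[0.4,-0.168,0],0],
    [[0,-0.168,0],0],
    [[0,-0.15,0],0],
  ],
  gripper=0,
)

```text
time: 37.3
tcp_pos: [0.4731, 0.1862, 0.1984]
tcp_rot: [[-0.999, 0.034, -0.0], [0.034, 0.999, -0.0], [0.0, -0.0, -1.0]]
contact_force: [-0.5, 0.2, -0.1]
gripper_width: 0.0035
gripper_force: 0.0
```

Emit:
jog_arm(
  plan=[
    [[0,0,0],0],
    [[0,0,0],0],
  ],
)

```text
time: 37.55
tcp_pos: [0.4737, 0.187, 0.1988]
tcp_rot: [[-0.999, 0.035, 0.0], [0.035, 0.999, 0.0], [-0.0, 0.0, -1.0]]
contact_force: [-0.0, -0.0, 0.1]
gripper_width: 0.0005
gripper_force: 0.0
```

```bash
python3 seat.py round square oblong 2>/dev/null
python3 - <<'E'
from h import *
import pickle
t,s=pickle.load(open("c2.pkl","rb")); print(atz(t,215,297,.09),atz(t,215,301,.09))
E
python3 plan.py .47,.182,.2,88 .47,.182,.032,88
```

```text
tab [nan nan]
top round head pred [237.6 188.8] [258.9 209.3] handle [[248, 210], [240, 210], [239, 202], [248, 202]]
232 183
183 ................................
184 ................................
185 ................................
186 ................................
187 ................................
188 ............bbbbbbbb............
189 ..........bb....#..bbb..........
190 .........b.##########.bb........
191 ........b.#############bb.......
192 .......b.###############bb......
193 ........#################.......
194 ......####################......
195 ......####################......
196 .....#####################......
197 .....####################.......
198 .....####################.......
199 .....######HHHHHHH#######.......
200 .....#####HHHHHH................
201 .....####.HH....................
202 .....####.......................
203 ......##........................
204 ................................
205 ................................
206 ................................
207 ................................
208 ................................
209 ........
[... 6904 characters left out ...]
..##############...
248 ...H...........#############....
249 ...H...........##########.......
250 ....H..........########.........
251 ....H...........#####...........
252 ....H...........###.............
253 ....H............#..............
254 ....H...........................
255 .....H..........................
256 .....H..........................
257 ................................
[0.37231338 0.34386721 0.09      ] [0.36242813 0.3438404  0.09      ]
37.65 [0.4733 0.1873 0.1987] 88.02 [-0.1  -0.03  0.71] 0.0003
.47,.182,.2,88
   [[[0.032, -0.055, -0.013], 0.0002]]
.47,.182,.032,88
   [[[0.0, 0.0, 0.42], -0.0], [[0.0, 0.0, 0.42], -0.0], [[0.0, 0.0, 0.42], -0.0], [[0.0, 0.0, 0.42], -0.0]]
```

All three match in both views to within about 1 px. Before pushing, I'll measure the seating depth with a closer wrist view.

Emit:
jog_arm(
  plan=[
    [[-0.3,0,-0.2],0],
    [[-0.3,0,-0.2],0],
    [[-0.3,0,-0.2],0],
    [[0,0,0],0],
    [[0,0,0],0],
  ],
)

```text
time: 38.28
tcp_pos: [0.5621, 0.1843, 0.2578]
tcp_rot: [[-0.999, 0.034, -0.002], [0.034, 0.999, -0.0], [0.002, -0.0, -1.0]]
contact_force: [-0.6, 0.3, -1.0]
gripper_width: 0.0005
gripper_force: 0.0
```

```bash
cat > wfit.py <<'E'
from seat import *
w=wcam(); pickle.dump(w,open("w9.pkl","wb")); print(sense()["tcp_pos"])
im=w["image"].astype(int); hsv=cv2.cvtColor(w["image"],cv2.COLOR_RGB2HSV).astype(int)
metal=(hsv[...,1]<45)&(hsv[...,2]>110)
a=np.radians(28)
for n in dims:
    L,H=pred(w,n); x0,y0=(np.vstack([L,H]).min(0)-6).astype(int); x1,y1=(np.vstack([L,H]).max(0)+7).astype(int)
    M=metal[y0:y1,x0:x1]; k=np.argwhere(M)+[y0,x0]
    print(n,"pred head",L.min(0).round(1),L.max(0).round(1),"metal",k.min(0)[::-1],k.max(0)[::-1],"handle pred",H.round(1).tolist())
    for y in range(y0,y1,2): print(y,"".join("b" if im[y,x,2]>im[y,x,0]*1.4+8 else "#" if metal[y,x] else "H" if 18<hsv[y,x,0]<32 and hsv[y,x,2]>150 and 60<hsv[y,x,1]<135 else "." for x in range(x0,x1)))
E
python3 wfit.py
```

```text
[0.56172215 0.18420552 0.2575556 ]
round pred head [369.8 241.1] [418.8 289.8] metal [370 238] [420 288] handle pred [[395.7, 246.6], [418.2, 246.6], [419.5, 269.1], [396.7, 269.1]]
235 ...............................................................
237 ...............................................................
239 .........................#############.........................
241 .....................######################....................
243 ..................############################.................
245 ................####################....HH.HHHHH.......H.......
247 .............####################....HHHHHHHHHHHHHHHHHHHH......
249 ............##################.......HHHHHHHHHHHHHHHHHHHH......
251 ...........################..........HHHHHHHHHHHHHHHHHHHH......
253 ..........################...........HHHHHHHHHHHHHHHHHHHHH.....
255 .........################............HHHHHHHHHHHHHHHHHHHHH.....
257 ........#################............HHHHHHHHHHHHHHHHHHHHH.....
259 ........#################............HHHHHHHHHHHHHHHHHHHHH.....
261 .......##################.....
[... 4264 characters left out ...]
bb.....
268 ...####HHHHHHHHHHHHHHHHHHHHHHHHHHHHHHHHH#########################bb.....
270 ..##########...............HHHHHHHHHHHHH#########################bb.....
272 ..################..............HHHHHHH##########################bb.....
274 ..###############################################################bb.....
276 ..##############################################################.bb.....
278 ..##############################################################.bb.....
280 ..##############################################################.bb.....
282 .......bbbbbbbbbbbbbbbbbbbbbbbbbbbbbbbbbbbbbbbbbbbbbbbbbbbbbbbbbbbb.....
284 ........................................................................
```

The head outlines agree with the seated poses in all three views. Round and square have slid about 2 mm down-slope within their clearance, which is allowed. Now push at the tab.

Emit:
jog_arm(
  plan=[
    [[0.31,-0.01,0.1],0],
    [[0.31,-0.01,0.2],0],
    [[0.31,-0.01,0.25],0],
    [[0,0,0],0],
  ],
)

```text
time: 38.83
tcp_pos: [0.4651, 0.184, 0.2003]
tcp_rot: [[-0.999, 0.033, -0.007], [0.033, 0.999, -0.001], [0.007, -0.002, -1.0]]
contact_force: [0.2, 0.4, 0.0]
gripper_width: 0.0003
gripper_force: 0.0
```

Emit:
jog_arm(
  plan=[
    [[0,0,0.42],0],
    [[0,0,0.42],0],
    [[0,0,0.42],0],
    [[0,0,0.4],0],
    [[0,0,0],0],
  ],
)

```text
time: 39.45
tcp_pos: [0.4672, 0.1836, 0.0352]
tcp_rot: [[-0.999, 0.034, -0.006], [0.034, 0.999, -0.001], [0.006, -0.002, -1.0]]
contact_force: [-0.4, -0.3, 0.4]
gripper_width: 0.0009
gripper_force: 0.0
```

```bash
python3 plan.py .47,.182,.033,88 .50,.181,.033,88,.01
```

```text
39.45 [0.4672 0.1836 0.0352] 88.03 [-0.41 -0.26  0.37] 0.0009
.47,.182,.033,88
   [[[-0.028, -0.015, 0.022], 0.0003]]
.50,.181,.033,88,.01
   [[[-0.075, 0.0, -0.0], -0.0], [[-0.075, 0.0, -0.0], -0.0], [[-0.075, 0.0, -0.0], -0.0], [[-0.075, 0.0, -0.0], -0.0]]
```

Emit:
jog_arm(
  plan=[
    [[-0.08,0,0],0],
    [[-0.08,0,0],0],
    [[-0.08,0,0],0],
    [[-0.04,0,0],0],
    [[-0.04,0,0],0],
  ],
)

```text
time: 40.08
tcp_pos: [0.5021, 0.183, 0.038]
tcp_rot: [[-0.999, 0.035, 0.0], [0.035, 0.999, 0.0], [-0.0, 0.0, -1.0]]
contact_force: [-0.4, 0.3, -0.2]
gripper_width: 0.0007
gripper_force: 0.0
```

Emit:
jog_arm(
  plan=[
    [[-0.04,0,0],0],
    [[-0.04,0,0],0],
    [[-0.04,0,0],0],
    [[-0.04,0,0],0],
    [[-0.04,0,0],0],
  ],
)

```text
time: 40.7
tcp_pos: [0.52, 0.1824, 0.0374]
tcp_rot: [[-0.999, 0.034, -0.004], [0.034, 0.999, -0.0], [0.004, -0.0, -1.0]]
contact_force: [-6.0, 0.1, 4.0]
gripper_width: 0.0004
gripper_force: 3.3
```

Emit:
jog_arm(
  plan=[
    [[-0.04,0,0],0],
    [[-0.04,0,0],0],
    [[-0.04,0,0],0],
    [[-0.04,0,0],0],
    [[-0.04,0,0],0],
  ],
)

```text
time: 41.32
tcp_pos: [0.54, 0.1818, 0.0374]
tcp_rot: [[-0.999, 0.034, -0.004], [0.034, 0.999, -0.0], [0.004, -0.0, -1.0]]
contact_force: [-6.2, -0.1, 5.6]
gripper_width: 0.0006
gripper_force: 3.3
```

Emit:
jog_arm(
  plan=[
    [[-0.04,0,0],0],
    [[-0.04,0,0],0],
    [[-0.04,0,0],0],
    [[-0.04,0,0],0],
  ],
)

```text
time: 41.82
tcp_pos: [0.556, 0.1813, 0.0374]
tcp_rot: [[-0.999, 0.034, -0.004], [0.034, 0.999, -0.0], [0.004, -0.0, -1.0]]
contact_force: [-6.7, -0.1, 4.7]
gripper_width: 0.0001
gripper_force: 3.3
```

Emit:
jog_arm(
  plan=[
    [[-0.03,0,0],0],
    [[-0.03,0,0],0],
    [[-0.03,0,0],0],
  ],
)

```text
time: 42.2
tcp_pos: [0.5625, 0.181, 0.0373]
tcp_rot: [[-0.999, 0.034, -0.01], [0.034, 0.999, -0.001], [0.01, -0.001, -1.0]]
contact_force: [-21.6, 0.4, 17.9]
gripper_width: 0.0007
gripper_force: 10.7
```

Run:
```python
from h import *
import pickle
t=camera("top"); s=camera("side"); pickle.dump((t,s),open("c4.pkl","wb"))
t0=pickle.load(open("top0.pkl","rb"))
# gap: dock floor between rack back edge and dock back; print a column profile of brightness along image rows
for n,c in(("t0",t0),("now",t)):
    im=c["image"].astype(int); hsv=cv2.cvtColor(c["image"],cv2.COLOR_RGB2HSV)
    print(n,[(r,int(hsv[r,300,0]),int(hsv[r,300,1]),int(hsv[r,300,2])) for r in range(144,190,2)])
# dock back inside edge
print(atz(t0,300,154,.05), sense()["tcp_pos"],sense()["contact_force"])
```

```text
t0 [(144, 15, 39, 39), (146, 18, 106, 145), (148, 24, 76, 248), (150, 23, 88, 241), (152, 19, 102, 117), (154, 18, 106, 118), (156, 24, 71, 250), (158, 24, 75, 249), (160, 24, 78, 247), (162, 24, 72, 250), (164, 25, 72, 250), (166, 25, 73, 251), (168, 24, 84, 247), (170, 24, 82, 246), (172, 24, 86, 242), (174, 23, 89, 242), (176, 23, 84, 243), (178, 19, 108, 231), (180, 14, 145, 208), (182, 15, 141, 229), (184, 15, 138, 233), (186, 16, 135, 241), (188, 15, 138, 233)]
now [(144, 12, 33, 39), (146, 18, 107, 145), (148, 24, 76, 248), (150, 23, 87, 241), (152, 19, 102, 117), (154, 18, 106, 118), (156, 24, 71, 250), (158, 14, 147, 191), (160, 15, 141, 232), (162, 14, 140, 230), (164, 15, 136, 237), (166, 16, 134, 242), (168, 15, 140, 230), (170, 14, 149, 188), (172, 14, 144, 213), (174, 14, 147, 207), (176, 13, 148, 204), (178, 14, 145, 209), (180, 14, 145, 220), (182, 14, 146, 219), (184, 14, 143, 221), (186, 14, 145, 207), (188, 13, 146, 126)]
[0.74410038 0.12750262 0.05      ] [0.56248346 0.18103098 0.0372966 ] [-16.07511389  -1.36925585  13.24651395]
```

The force rose to 21 N, so the rack is at its stop. Back off, rise and verify.

Emit:
jog_arm(
  plan=[
    [[0.1,0,0],0],
    [[0.2,0,0],0],
    [[0.3,0,0],0],
    [[0.3,0,0],0],
    [[0,0,0],0],
  ],
)

```text
time: 42.92
tcp_pos: [0.4747, 0.184, 0.0372]
tcp_rot: [[-0.999, 0.034, -0.001], [0.034, 0.999, -0.0], [0.001, -0.0, -1.0]]
contact_force: [0.5, 0.7, -0.4]
gripper_width: 0.0005
gripper_force: 0.0
```

Emit:
jog_arm(
  plan=[
    [[0,0,-0.4],0],
    [[0,0,-0.4],0],
    [[0,0,-0.4],0],
    [[0,-0.5,-0.4],0],
    [[0,-0.5,0],0],
  ],
)

```text
time: 43.55
tcp_pos: [0.477, 0.0843, 0.2016]
tcp_rot: [[-0.999, 0.033, 0.01], [0.033, 0.999, -0.0], [-0.01, 0.0, -1.0]]
contact_force: [1.8, -0.2, -0.8]
gripper_width: 0.0005
gripper_force: 0.0
```

Emit:
jog_arm(
  plan=[
    [[0,-0.5,0],0],
    [[0,-0.5,0],0],
    [[0,0,0],0],
    [[0,0,0],0],
  ],
)

```text
time: 44.05
tcp_pos: [0.4706, -0.0148, 0.1972]
tcp_rot: [[-0.999, 0.036, 0.001], [0.036, 0.999, 0.0], [-0.001, 0.0, -1.0]]
contact_force: [-0.2, 0.3, -0.0]
gripper_width: 0.0009
gripper_force: 0.0
```

Run:
```python
from seat import *
t=camera("top"); s=camera("side"); print(sense()["time"],sense()["tcp_pos"],sense()["contact_force"])
im=t["image"].astype(int); m=(im[...,2]>im[...,0]*1.4+8); k=np.argwhere(m[200:250,262:305]); r=k.mean(0)+[200,262]; print("tab",len(k),r, atz(t,r[1],237.41,.052)[0], atz(t,r[1],r[0],.052)[0])
sh=atz(t,r[1],r[0],.052)[0]-atz(t,281.86,237.41,.052)[0]; print("shift",sh)
P=np.array([.630,.1775,.042])+sh*np.array([.9994,-.035,0])
for nm,c in(("top",t),("side",s)):
    hsv=cv2.cvtColor(c["image"],cv2.COLOR_RGB2HSV).astype(int); metal=(hsv[...,1]<45)&(hsv[...,2]>110)
    for n in dims:
        L,H=pred(c,n,P=P); x0,y0=(L.min(0)-3).astype(int); x1,y1=(L.max(0)+4).astype(int); k=np.argwhere(metal[y0:y1,x0:x1])+[y0,x0]
        print(nm,n,"pred",L.min(0).round(1),L.max(0).round(1),"metal",k.min(0)[::-1],k.max(0)[::-1],len(k))
```

```text
44.15 [ 0.47029632 -0.01386159  0.19694859] [ 0.26900183  0.43854829 -0.10433466]
tab 156 [217.48076923 282.16025641] 0.521576942044277 0.5741130487853743
shift 0.05251298647072944
top round pred [238.3 169.1] [259.4 189.8] metal [238 169] [259 190] 270
top square pred [272.4 170.6] [291.3 188.5] metal [272 168] [291 189] 275
top oblong pred [302.6 173.3] [327.9 186. ] metal [303 171] [329 185] 297
side round pred [342.7 195.5] [359.1 209.4] metal [342 194] [362 212] 155
side square pred [347.2 211.9] [364.3 229.4] metal [347 208] [367 232] 179
side oblong pred [353.5 230.2] [368.2 250.9] metal [356 229] [371 251] 201
```

The stamps are still seated and the rack is against its stop. Handing in.

```bash
python3 -c "
from bench import *
print(close_job())"
```

```text
the job is handed in; nothing more can be done
None
```

I put all three stamps in their own pockets, pushed the rack back until it hit its stop, and handed the job in at about 44 s. The camera checks agreed with all three being fully seated, but the hand-in returned no verdict, so a pass isn't confirmed.

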